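Chase the ring-nut thread of a hub shell with a tap

TASK

The thread-cleaning tap is already started in the hub shell in the vice: set the T-handle driver into the slot of its drive head and run the tap clockwise (seen from above) to the bottom, half a turn forward then a quarter turn back, again and again. Feel for the bottom and stop there with a light, firm nip without straining the tap, then back it off a quarter turn and leave the driver sitting in the tap, let go. Do not disturb the other hub parts on the bench.

Things in the scene. Friction and masses are not known exactly. Their poses are not given: they have to be found in the camera images.
- hub: Bicycle hub shell, 62 mm across its flange and 80 mm tall, standing upright with its threaded end up in a low grey drill vice that is fixed to the bench (vice 200 mm long along x, 96 to 130 mm wide, 50 mm high; its screw sticks out to -x up to 150 mm from the origin). The origin lies on the hub's axis at bench level; the hub's top face is 104 mm above the bench. The tap stands in it on the same axis.
- slot (a point): Centre of the top face of the tap's drive head, on the tap's axis, 143 mm above the bench at the start (the tap sinks 1.5 mm a turn). The head is a dark steel disc, 36 mm in diameter and 18 mm tall on a slimmer shank. A straight cross slot 12 mm wide and 9 mm deep runs right across it along this point's x axis; in its middle a 12.6 mm bore goes on 27 mm deeper than the slot's floor. z points up.
- tap (a joint): Turn of the tap in the thread, rad; 0 to 0.25 at the start, grows as the tap is turned clockwise seen from above (which drives it down). Steady drag of about 0.3 N m either way. It comes up hard against the end of the thread somewhere between 3.9 and 4.6, different every time, which can only be felt.
- head (a joint): Slight elastic twist of the tap's shank, rad: drive head relative to the threaded part, positive when driven clockwise. It springs at 8 N m per rad (0.04 when running, 0 when let go). A nip of 0.6 to 0.9 N m (0.075 to 0.11) shows the bottom; beyond 1.2 N m (0.15) the tap is strained.
- driver: Steel T-handle driver, 0.42 kg, loose, standing upright in the wooden block. The origin is the tip of its round pilot (10 mm diameter, 26 mm long, tapered tip), z points up along the shank, x along the T-bar and also along the drive key. The key is 34 mm long, 10 mm wide (7.5 mm at its lower edge), from 26 to 34 mm above the origin; above it are a collar of 35 mm diameter (34 to 42 mm), an 18 mm shank, and the head at 80 to 108 mm. Half a turn makes no difference.
- driver_head (a point): Centre of the driver's head block, 94 mm above the driver's origin: 26 mm along x, 24 mm along y between two flat faces, 28 mm tall. The T-bar, 12 mm in diameter, comes out of it along +x and -x, 182 mm from end to end. Grasp across the flats (along y) from above, or push the bar's ends.
- driver_collar (a point): Underside of the driver's collar, on its axis, 34 mm above its origin; it rests on the top face of the tap's drive head (point slot) when the key is fully home in the slot.
- block: Fixed wooden tool block 100 x 75 x 38 mm, origin under its centre; the driver's pilot stands in a 13 mm hole in its middle and the key rests on its top.
- ratchet_a: Bystander: toothed steel ratchet ring, 41 mm across, 7 mm high, lying on the bench; origin under its centre.
- ratchet_b: Bystander: toothed steel ratchet ring, 41 mm across, 7 mm high, lying on the bench; origin under its centre.
- freehub: Bystander: freehub body, 43 mm across its top flange, 36 mm high, standing on the bench; origin under its centre.
- sleeve: Bystander: thin steel spacer sleeve, 21 mm across, 15 mm high, standing on the bench; origin under its centre.

How it is judged:
By the outcome, as a careful person would: the job done as asked, in the order asked, and still so for the second after the job is handed in, with the robot touching nothing.
It also fails if it takes over 72 s, if anything falls off the work surface, if the arm or the gripper's body presses on something with over 40 N, if the wrist force passes 120 N, or if a joint passes its speed limit or range.

ROBOT

A 7-joint arm with a two-finger parallel gripper is mounted at the origin on the work surface. World frame = base frame: x ahead of the robot, y to its left, z up, the work surface at z = 0. Lengths are in m, angles in degrees, forces in N, time in s.
With the tool pointing down it reaches from about 0.425 to 0.825 m from the base axis. Payload 3.6 kg.
Tool frame: the origin (TCP) lies on the centre line of the jaws, within the pads' length; the fingertips stand 11 mm ahead of it and the grasp point (between the pads) lies 8 mm behind it (robot.tips_ahead is the distance from the TCP to the fingertips, in m); z points along the fingers, y is the direction in which the jaws open and shut (so a half turn about z gives the same grasp; the last joint's range is limited). The gripper opens to 85 mm and grips with 20 to 120 N. Pads are 22 mm wide; open, the fingers measure 114 mm over their backs; the gripper's body (76 mm by 85 mm) begins 54 mm behind the grasp point. The pads swing forward as they close: fully open they stand 13 mm farther back than shut.
Start: joints at [72.107, 35.231, -0.722, 81.555, 0.464, 63.22, -2.315], TCP at [0.183, -0.624, 0.242] pointing down, gripper open.
Joint ranges: [-178.69, 178.69], [-17.37, 117.87], [-77.05, 75.6], [15.02, 138.74], [-78.02, 258.01], [0.78, 113.62], [-162.83, 162.83]. Speed limits (degrees/s): [159.86, 159.86, 180, 180, 180, 180, 180].

INTERFACE

Orientations are given as [roll, pitch, yaw] about the fixed x, y, z axes, in that order (R = Rz(yaw) Ry(pitch) Rx(roll)).
In Python, from workcell import robot gives the robot as it stands.
- The arm moves only by the tool arm_command, never from a script. Its argument "rows" is a list of rows, each a list of 5 numbers: the shift along the tool's x, y, z in mm, then the turn about the tool's z in degrees, then the closure, from -1 (fully open) to 1 (shut). In form: [[dx, dy, dz, twist, fingers], ...]. A call has 1 to 20 rows; each row shifts and turns the pose as measured when the row begins, along the tool's axes as they then stand; what a row does not reach is not made up. A row lasts 1/12 s, in which the tool goes at most 41.7 mm and 7.16 degrees, less where a joint would pass 70% of its speed; a pose out of reach is approached as far as the arm can. A call with a gripper value outside its range is refused whole. The fingers move at their own pace and stop on an object; "newtons" is the grip in N (left out, the last holds). Time passes only in rows, so rows that do not move let the fingers close. It gives the time, the measured TCP pose, the force and the opening at its end, in the units of the state.
- robot.state(): the state, without advancing time (a new reading comes with each control period).
- robot.snapshot(name): name is "scene" or "side" or "wrist"; returns the picture (480x640x3 uint8, blue, green, red); there is no depth.
- robot.camera_model(name): a dict with "fx", "fy", "cx", "cy" (pixels), "origin" and "attitude" of the camera in the world. Camera axes: x right, y down, z forward; pixel columns grow to the right and rows downward; lengths in m; the calibration is good to about 2 mm. A picture is of the moment at which its call begins: read the wrist's pose just before it. camera_model takes no time and is no camera call; for the wrist camera it gives the pose at the moment of the call.
- robot.finish_job(): hands the job in, once; it reports no verdict.
The state is a dict: "time": time; "joint_pos": joint angles; "qd": joint speeds; "joint_efforts": joint torques, N m; "ee_pos": TCP position; "tool_rot": TCP orientation; "contact_force": force on the tool from outside, world axes, zero at the start; "moment": the same for the moment, N m; "finger_gap": opening from 0.0 (shut) to 1.0 (fully open).
Only numpy, scipy, OpenCV 4.12 (cv2) and the standard library are available. Lean on these libraries where they do the work, as an engineer would, in place of code of your own. Each camera call takes 0.05 s, during which the arm holds its last target.

## Working session

There is one attempt and no reset: what is moved stays moved. The work goes in short steps, Python scripts to look and compute and a tool call to move; the robot and the scene stay as the last step left them, time stands still between calls to the robot, and variables do not carry over. Pictures are saved under pics/ and viewed, and the job is handed in when it is done.

Besides the shell and the picture viewer there is one more tool, called after "Emit:" by a JSON object that holds its "name" and its "arguments", one argument or row to a line. arm_command: Moves the arm, as the interface text tells. Its arguments: {"type":"object","properties":{"rows":{"type":"array"},"newtons":{"type":"number"}},"required":["rows"]}

```bash
ls; mkdir -p pics; python3 - <<'E'
from workcell import robot
import cv2
print(robot.state())
for n in ["scene","side","wrist"]:
    print(n,robot.camera_model(n)); cv2.imwrite(f"pics/{n}0.png",robot.snapshot(n))
E
```

```text
pics
{'time': 0.0, 'joint_pos': array([72.10801236, 35.29007755, -0.72370034, 81.64268138,  0.46609725,
       63.22221601, -2.31374021]), 'qd': array([-0.04536071, -0.01705103,  0.00191329, -0.005184  ,  0.01538452,
       -0.04844111, -0.02521043]), 'joint_efforts': array([ 3.86546253e-04, -4.69206691e+01,  2.58795535e-01, -1.71029216e+01,
        9.79914854e-03,  9.44385101e-03, -1.22730165e-05]), 'ee_pos': array([ 0.18302722, -0.62290469,  0.24112088]), 'tool_rot': array([-1.79847977e+02,  3.60784143e-03,  1.63800763e+01]), 'contact_force': array([0.28845358, 0.06144686, 0.42272257]), 'moment': array([-0.01373534, -0.00024529, -0.04707332]), 'finger_gap': 1.0037700621579608}
scene {'fx': 540.9956460792821, 'fy': 540.9956460792821, 'cx': 312.1762586111255, 'cy': 237.5004201793001, 'origin': array([0.97299353, 0.47431389, 0.9074232 ]), 'attitude': array([-141.69548435,    0.78861264,  141.06521827])}
side {'fx': 443.05522268934425, 'fy': 443.05522268934425, 'cx': 315.6256965044168, 'cy': 238.79826303177225, 'origin': array([ 0.38208822, -0.65368507,  0.61115918]), 'attitude': array([-127.35512908,    0.34646012,  -18.95613129])}
wrist {'fx': 332.82235331811745, 'fy': 332.82235331811745, 'cx': 321.3464441426525, 'cy': 242.61558503586332, 'origin': array([ 0.24866538, -0.6051255 ,  0.37210953]), 'attitude': array([ 1.64664991e+02,  1.19031578e-01, -7.36225736e+01])}
```

View pics/scene0.png

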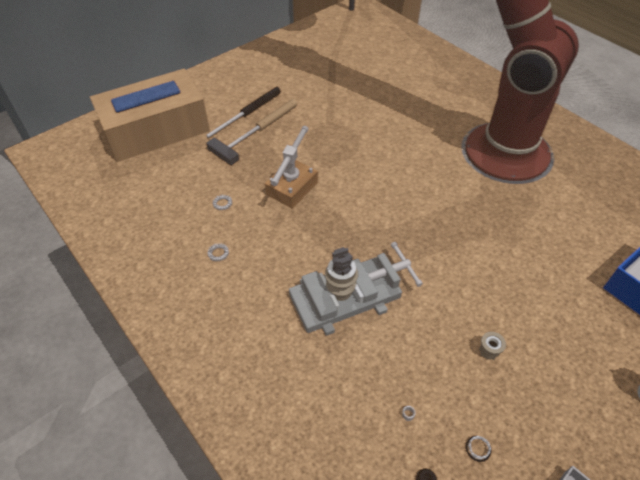

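View pics/side0.png

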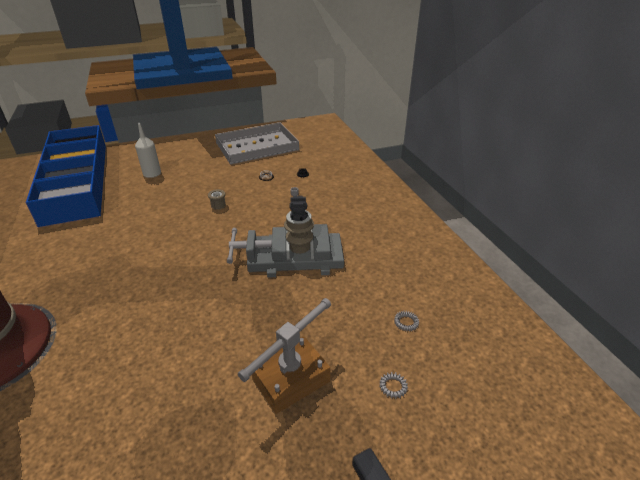

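View pics/wrist0.png

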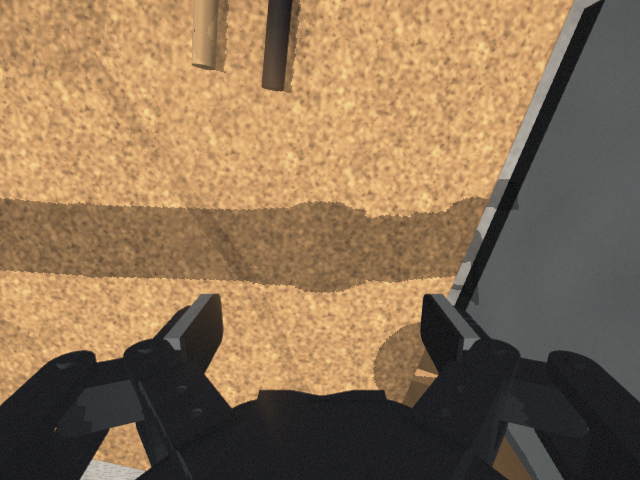

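The scene view shows the driver in its block, with its head near (290,153), and the tap head near (342,255). The side view shows the driver head at (289,333) and the tap head at (298,205). Next I'll zoom in.

```bash
cat > h.py <<'E'
import numpy as np, cv2
from scipy.spatial.transform import Rotation as R
from workcell import robot
def ray(c,u,v):
    d=np.array([(u-c['cx'])/c['fx'],(v-c['cy'])/c['fy'],1.0])
    return np.array(c['origin']),R.from_euler('xyz',c['attitude'],degrees=True).as_matrix()@d
def onz(c,u,v,z):
    o,d=ray(c,u,v); return o+d*(z-o[2])/d[2]
def tri(c1,p1,c2,p2):
    o1,d1=ray(c1,*p1);o2,d2=ray(c2,*p2)
    A=np.stack([d1,-d2],1); s=np.linalg.lstsq(A,o2-o1,rcond=None)[0]
    a=o1+d1*s[0];b=o2+d2*s[1]; return (a+b)/2,np.linalg.norm(a-b)
def proj(c,P):
    p=R.from_euler('xyz',c['attitude'],degrees=True).as_matrix().T@(np.array(P)-c['origin'])
    return c['cx']+c['fx']*p[0]/p[2],c['cy']+c['fy']*p[1]/p[2]
def crop(im,u,v,w,h,k,name):
    a=im[v:v+h,u:u+w]; cv2.imwrite(name,cv2.resize(a,None,fx=k,fy=k,interpolation=cv2.INTER_CUBIC))
E
python3 - <<'E'
import cv2;from h import *
s=cv2.imread('pics/scene0.png');d=cv2.imread('pics/side0.png')
a=[cv2.resize(x,(400,300),interpolation=cv2.INTER_CUBIC) for x in (s[120:210,240:360],s[240:300,302:382],d[290:410,220:380],d[180:255,248:348])]
cv2.imwrite('pics/z0.png',np.vstack([np.hstack(a[:2]),np.hstack(a[2:])]))
E
```

```text
(no output)
```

View pics/z0.png

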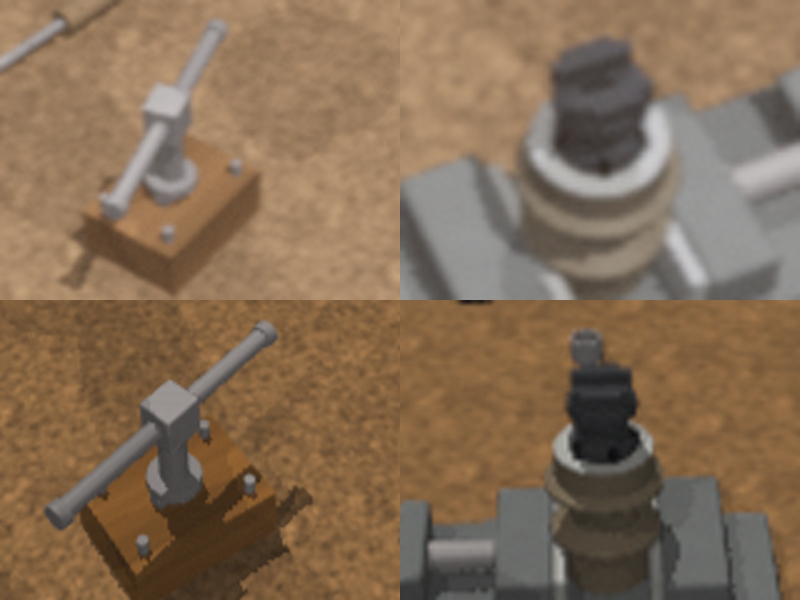

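```bash
python3 - <<'E'
from h import *
np.set_printoptions(precision=4,suppress=True)
S=robot.camera_model('scene');D=robot.camera_model('side')
for n,a,b,z in [('head',(290.7,150.6),(288.2,330.4),.12),('e1',(305.4,128.1),(326,303.2),.106),('e2',(273.9,181.2),(244.4,374.8),.106),('e1x',(305.4,128.1),(244.4,374.8),.106),('e2x',(273.9,181.2),(326,303.2),.106),('slot',(342,252),(298.7,200),.143)]:
    print(n,tri(S,a,D,b),onz(S,*a,z)[:2],onz(D,*b,z)[:2])
E
```

```text
head (array([ 0.4787, -0.2321,  0.1169]), np.float64(0.005791357084467396)) [ 0.4778 -0.2286] [ 0.4806 -0.2364]
e1 (array([ 0.494 , -0.2272,  0.1774]), np.float64(0.09137746735105677)) [ 0.3986 -0.2785] [ 0.5552 -0.1907]
e2 (array([ 0.4572, -0.2466,  0.0276]), np.float64(0.10360556285623551)) [ 0.5516 -0.1902] [ 0.4063 -0.2795]
e1x (array([ 0.4032, -0.2781,  0.107 ]), np.float64(0.00723752519690972)) [ 0.3986 -0.2785] [ 0.4063 -0.2795]
e2x (array([ 0.5536, -0.1903,  0.1066]), np.float64(0.0033563302431698794)) [ 0.5516 -0.1902] [ 0.5552 -0.1907]
slot (array([0.5852, 0.0569, 0.1447]), np.float64(0.005469557529600039)) [0.5816 0.0568] [0.5881 0.0574]
```

```bash
python3 - <<'E'
from h import *
S=robot.camera_model('scene');D=robot.camera_model('side')
for c,a,b in [(S,(333,255),(348,250)),(D,(290.5,201.5),(307,200)) ]:
    d=onz(c,*b,.143)-onz(c,*a,.143); print(np.degrees(np.arctan2(d[1],d[0])),np.hypot(d[0],d[1]))
s=cv2.imread('pics/scene0.png');d=cv2.imread('pics/side0.png')
a=[cv2.convertScaleAbs(cv2.resize(x,(400,400),interpolation=cv2.INTER_CUBIC),alpha=2,beta=0) for x in (s[240:275,325:360],d[190:225,281:316])]
cv2.imwrite('pics/z1.png',np.hstack(a))
E
```

```text
162.87673984712396 0.02880644762613674
-9.86012386067551 0.03265138201895255
```

View pics/z1.png

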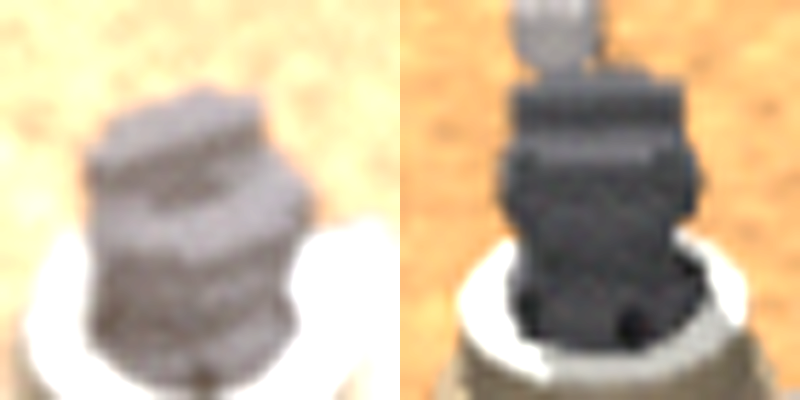

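Emit:
{"name": "arm_command", "arguments": {
  "rows": [
    [20,-15,0,0,-1],
    [39,-29,0,0,-1],
    [39,-29,0,0,-1],
    [39,-29,0,0,-1],
    [39,-29,0,0,-1],
    [39,-29,0,0,-1],
    [39,-29,0,0,-1],
    [39,-29,0,0,-1],
    [39,-29,0,0,-1],
    [25,-18,0,0,-1],
    [0,0,0,0,-1]
  ]
}}

```text
time: 1.07
ee_pos: [0.4259, -0.2996, 0.2347]
tool_rot: [-179.6, 0.3, 15.8]
contact_force: [-0.4, 0.5, 0.4]
finger_gap: 1.002
```

The side view shows the slot edges almost level in the image, so the slot runs at about -17° in world yaw. I'll look at the driver with the wrist camera before going above it.

Emit:
{"name": "arm_command", "arguments": {
  "rows": [
    [5,-20,0,-7,-1],
    [5,-25,0,-7,-1],
    [0,0,0,0,-1],
    [0,0,0,0,-1]
  ]
}}

```text
time: 1.4
ee_pos: [0.4219, -0.2492, 0.2341]
tool_rot: [-179.5, 0.3, 30.3]
contact_force: [-0.6, -0.7, 0.0]
finger_gap: 1.005
```

```bash
python3 - <<'E'
from h import *
s=robot.state();print(s['ee_pos'],s['tool_rot'],s['joint_pos'],robot.camera_model('wrist'))
cv2.imwrite('pics/w1.png',robot.snapshot('wrist'))
E
```

```text
[ 0.42186653 -0.24915002  0.23407874] [-179.47323823    0.2705008    30.30224211] [ 33.39682036  22.10097394  -7.44521181 107.45574739   3.50391697
  51.25376394 -35.42891138] {'fx': 332.82235331811745, 'fy': 332.82235331811745, 'cx': 321.3464441426525, 'cy': 242.61558503586332, 'origin': array([ 0.48208903, -0.21680506,  0.36463828]), 'attitude': array([164.39256029,   0.50522642, -59.70288241])}
```

View pics/w1.png

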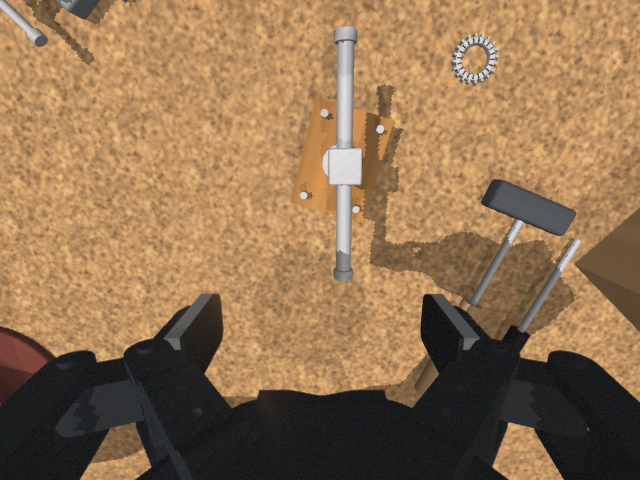

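The wrist view shows the driver head top at (345,167) and the bar ends at (345,35) and (344,274). The bar is vertical in the image, so it lines up with tool x.

```bash
python3 - <<'E'
from h import *
s=robot.state();c=robot.camera_model('wrist')
im=cv2.imread('pics/w1.png'); hsv=cv2.cvtColor(im,cv2.COLOR_BGR2HSV)
m=((hsv[...,2]>200)&(hsv[...,1]<25)).astype(np.uint8); m[:130]=0;m[200:]=0;m[:,:320]=0;m[:,370:]=0
x,y,w,h=cv2.boundingRect(m);print(x,y,w,h, m.sum())
H=onz(c,345,166.5,.12);a=onz(c,344,274,.106);b=onz(c,345.5,35,.106)
print(H,a,b,(a+b)/2,np.linalg.norm(a-b),np.degrees(np.arctan2(*(b-a)[1::-1])))
Rt=R.from_euler('xyz',s['tool_rot'],degrees=True).as_matrix()
print(Rt.T@(np.array([H[0],H[1],.12])-s['ee_pos'])*1e3)
print(Rt.T@(np.array([*((a+b)/2)[:2],.106])-s['ee_pos'])*1e3)
E
```

```text
323 130 38 70 1354
[ 0.47933405 -0.2350095   0.12      ] [ 0.40459469 -0.28057757  0.106     ] [ 0.55458799 -0.19047989  0.106     ] [ 0.47959134 -0.23552873  0.106     ] 0.17497308906163275 30.99231560980851
[ 57.23147059  18.31753139 113.54469787]
[ 57.25749555  19.03953827 127.53804733]
```

Emit:
{"name": "arm_command", "arguments": {
  "rows": [
    [30,9,20,-0.7,-1],
    [27,9,30,0,-1],
    [0,0,30,0,-1],
    [0,0,0,0,-1]
  ]
}}

```text
time: 1.78
ee_pos: [0.4818, -0.2423, 0.1533]
tool_rot: [-180.0, 0.2, 30.2]
contact_force: [-0.9, -0.8, -0.5]
finger_gap: 0.997
```

```bash
python3 - <<'E'
from h import *
s=robot.state();print(s['ee_pos'],s['tool_rot'],s['joint_pos'])
Rt=R.from_euler('xyz',s['tool_rot'],degrees=True).as_matrix()
print(Rt.T@(np.array([.4795,-.2353,.1])-s['ee_pos'])*1e3)
cv2.imwrite('pics/w2.png',robot.snapshot('wrist'))
E
```

```text
[ 0.48178285 -0.24230209  0.15329483] [-1.79989621e+02  1.73527271e-01  3.01704075e+01] [ 28.71340856  31.8367103   -6.65285599 105.90741219   5.36984266
  42.66708785 -40.73601213]
[ 1.7068667  -7.19119535 53.29120438]
```

View pics/w2.png

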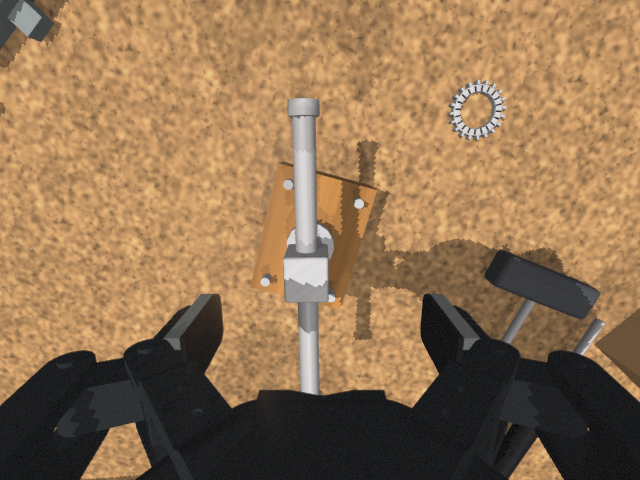

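Emit:
{"name": "arm_command", "arguments": {
  "rows": [
    [1.5,-7,12,-0.8,-1],
    [0,0,12,0,-1],
    [0,0,0,0,-1],
    [0,0,0,0,-1]
  ]
}}

```text
time: 2.17
ee_pos: [0.4827, -0.2422, 0.1367]
tool_rot: [179.3, -0.1, 30.5]
contact_force: [0.2, -0.4, 0.7]
finger_gap: 1.0
```

```bash
cat > st.py <<'E'
import sys
from h import *
np.set_printoptions(precision=4,suppress=True)
s=robot.state();print(s['ee_pos'],s['tool_rot'],s['joint_pos'][6],s['contact_force'],s['moment'],s['finger_gap'],s['time'])
if len(sys.argv)>3:
    Rt=R.from_euler('xyz',s['tool_rot'],degrees=True).as_matrix()
    print(Rt.T@(np.array([float(a) for a in sys.argv[1:4]])-s['ee_pos'])*1e3)
if len(sys.argv)>4: cv2.imwrite(sys.argv[4],robot.snapshot('wrist')); print(robot.camera_model('wrist'))
E
python3 st.py .4795 -.2353 .1 pics/w3.png
```

```text
[ 0.4827 -0.2422  0.1367] [179.2892  -0.1442  30.4679] -41.07873822258806 [ 0.2312 -0.449   0.7352] [-0.0064  0.0056  0.0454] 0.9999515407440331 2.1667
[ 0.6487 -8.062  36.5968]
{'fx': 332.82235331811745, 'fy': 332.82235331811745, 'cx': 321.3464441426525, 'cy': 242.61558503586332, 'origin': array([ 0.5406, -0.2081,  0.2679]), 'attitude': array([164.8148,  -0.7759, -59.5608])}
```

View pics/w3.png

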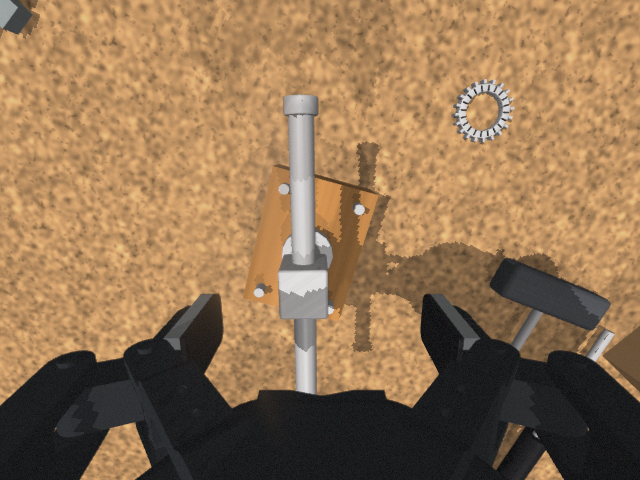

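Emit:
{"name": "arm_command", "arguments": {
  "rows": [
    [0,-8,0,0,-1],
    [0,0,0,0,-1]
  ]
}}

```text
time: 2.38
ee_pos: [0.479, -0.2369, 0.1394]
tool_rot: [179.0, -0.3, 30.3]
contact_force: [0.2, 0.7, -0.7]
finger_gap: 0.999
```

```bash
python3 st.py .4795 -.2353 .1
```

```text
[ 0.479  -0.2369  0.1394] [179.0357  -0.2662  30.2804] -41.66424133219413 [ 0.2265  0.6591 -0.655 ] [0.0921 0.0412 0.0228] 0.9989221458652046 2.3833
[ 1.0423 -1.8482 39.3714]
```

Emit:
{"name": "arm_command", "arguments": {
  "rows": [
    [1,-2,15,-0.7,-1],
    [0,0,15,0,-1],
    [0,0,10,0,-1],
    [0,0,0,0,-1]
  ]
}}

```text
time: 2.72
ee_pos: [0.4816, -0.2363, 0.1031]
tool_rot: [178.5, -0.6, 31.0]
contact_force: [-0.4, -0.4, -0.9]
finger_gap: 1.002
```

```bash
python3 st.py .4795 -.2353 .1 pics/w4.png
```

```text
[ 0.4816 -0.2363  0.1031] [178.5391  -0.5627  30.9709] -42.02777133518164 [-0.4485 -0.3911 -0.8652] [0.0333 0.0616 0.0158] 1.0017259913620884 2.7167
[-1.281  -2.0453  3.0163]
{'fx': 332.82235331811745, 'fy': 332.82235331811745, 'cx': 321.3464441426525, 'cy': 242.61558503586332, 'origin': array([ 0.5377, -0.2006,  0.2354]), 'attitude': array([165.2665,  -1.5461, -59.051 ])}
```

View pics/w4.png

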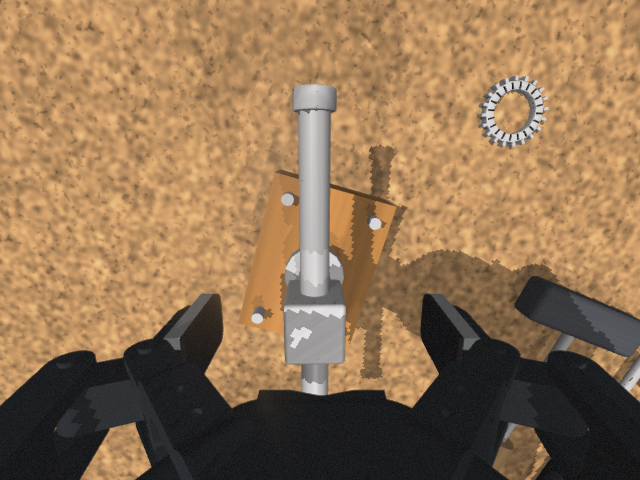

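Emit:
{"name": "arm_command", "arguments": {
  "rows": [
    [-1,-2,2,0,1],
    [0,0,0,0,1],
    [0,0,0,0,1],
    [0,0,0,0,1],
    [0,0,0,0,1],
    [0,0,0,0,1],
    [0,0,0,0,1],
    [0,0,0,0,1]
  ],
  "newtons": 70
}}

```text
time: 3.43
ee_pos: [0.4809, -0.2352, 0.1046]
tool_rot: [178.3, -0.7, 31.0]
contact_force: [-0.6, 0.6, 0.0]
finger_gap: 0.271
```

```bash
python3 st.py .4795 -.2353 .1 pics/w5.png
```

```text
[ 0.4809 -0.2352  0.1046] [178.3342  -0.728   30.9758] -42.11812531687834 [-0.5518  0.5712  0.0236] [ 0.0579  0.0852 -0.0552] 0.27066533126425124 3.4333
[-1.3363 -0.7604  4.5382]
{'fx': 332.82235331811745, 'fy': 332.82235331811745, 'cx': 321.3464441426525, 'cy': 242.61558503586332, 'origin': array([ 0.5362, -0.199 ,  0.2362]), 'attitude': array([165.3883,  -1.6832, -59.0476])}
```

View pics/w5.png

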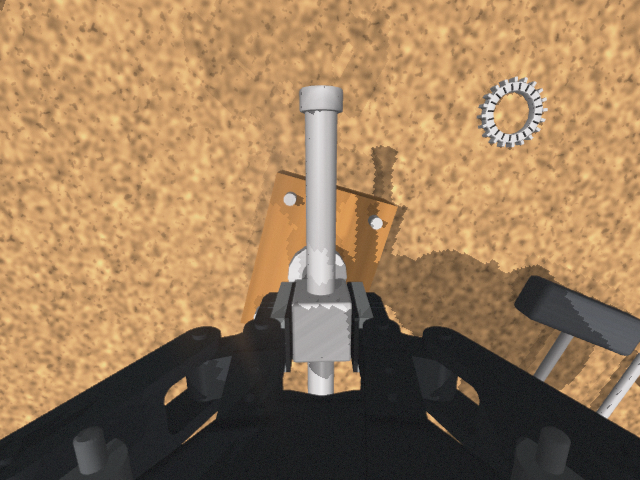

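The driver is gripped, with a 23 mm opening across the flats and the bar central at column 322. Next I'll lift it.

Emit:
{"name": "arm_command", "arguments": {
  "rows": [
    [0,0,-12,0,1],
    [0,0,-20,0,1],
    [0,0,-30,0,1],
    [0,0,-35,0,1],
    [0,0,-35,0,1],
    [0,0,-25,0,1],
    [0,0,-12,0,1],
    [0,0,0,0,1],
    [0,0,0,0,1]
  ],
  "newtons": 80
}}

```text
time: 4.23
ee_pos: [0.4709, -0.2312, 0.271]
tool_rot: [179.3, 0.0, 30.9]
contact_force: [-0.8, -0.6, -4.8]
finger_gap: 0.262
```

```bash
python3 st.py .585 .057 .28
```

```text
[ 0.4709 -0.2312  0.271 ] [179.3      0.0129  30.9199] -39.40723661649701 [-0.7847 -0.613  -4.7921] [ 0.0198  0.0035 -0.0025] 0.26230384044412003 4.2333
[ 245.9535 -188.5018  -11.3635]
```

Emit:
{"name": "arm_command", "arguments": {
  "rows": [
    [0,0,-1,-5,1],
    [0,0,-1,-7,1],
    [0,0,-1,-7,1],
    [0,0,-1,-7,1],
    [0,0,-1,-7,1],
    [0,0,-1,-7,1],
    [0,0,-1,-7,1],
    [0,0,-1,-7,1],
    [0,0,-1,-7,1],
    [0,0,-1,-7,1],
    [0,0,-1,-7,1],
    [0,0,-1,-7,1],
    [0,0,-1,-7,1],
    [0,0,-1,-7,1],
    [0,0,-1,-7,1],
    [0,0,-1,-7,1],
    [0,0,-1,-7,1],
    [0,0,-1,-7,1],
    [0,0,-1,-7,1],
    [0,0,0,0,1]
  ]
}}

```text
time: 5.9
ee_pos: [0.4443, -0.2262, 0.2423]
tool_rot: [179.4, -4.7, 165.1]
contact_force: [0.1, 0.3, -5.1]
finger_gap: 0.264
```

```bash
python3 st.py .66 .035 .28
```

```text
[ 0.4443 -0.2262  0.2423] [179.4096  -4.6501 165.1304] 77.80294965859221 [ 0.0521  0.2917 -5.0525] [-0.0285 -0.1996 -0.0063] 0.26360351014283406 5.9
[-137.9549  308.2561  -45.8897]
```

```bash
cat > j.py <<'E'
from h import *
np.set_printoptions(precision=3,suppress=True)
s=robot.state();print(s['joint_pos'],s['qd'],s['joint_efforts'],s['ee_pos'],s['tool_rot'],s['time'],s['contact_force'],s['moment'],sep='\n')
E
python3 j.py
```

```text
[ 51.968  28.843 -41.622 101.851  20.411  62.212  77.803]
[-0.2    1.508  1.104  2.18  -0.205 -1.099 -4.416]
[ -0.041 -38.097  -6.547 -16.255  -0.055   0.398   0.543]
[ 0.444 -0.226  0.242]
[179.41  -4.65 165.13]
5.9
[ 0.052  0.292 -5.053]
[-0.028 -0.2   -0.006]
```

Emit:
{"name": "arm_command", "arguments": {
  "rows": [
    [0,0,0,0,1],
    [0,0,0,0,1],
    [0,0,0,0,1]
  ]
}}

```text
time: 6.15
ee_pos: [0.4418, -0.2263, 0.2382]
tool_rot: [179.3, -5.1, 164.7]
contact_force: [0.4, 0.6, -5.0]
finger_gap: 0.264
```

```bash
python3 j.py
```

```text
[ 51.915  29.103 -41.347 102.17   20.362  62.052  77.456]
[-0.182  0.658  0.652  0.627 -0.095 -0.428 -1.232]
[  0.074 -37.706  -6.25  -15.934  -0.111   0.38    0.014]
[ 0.442 -0.226  0.238]
[179.321  -5.097 164.675]
6.15
[ 0.351  0.572 -4.989]
[-0.113 -0.221  0.003]
```

Emit:
{"name": "arm_command", "arguments": {
  "rows": [
    [0,0,-30,0,1],
    [0,0,-30,0,1]
  ]
}}

```text
time: 6.32
ee_pos: [0.4418, -0.2277, 0.2925]
tool_rot: [179.2, -6.1, 164.6]
contact_force: [0.8, -0.7, -4.7]
finger_gap: 0.261
```

```bash
python3 j.py
```

```text
[ 52.924  26.451 -42.619  96.631  17.483  70.477  80.086]
[  5.033 -14.214  -6.596 -34.469 -15.427  50.561  14.092]
[  0.173 -34.498  -5.228 -15.019   0.034   0.169  -0.162]
[ 0.442 -0.228  0.292]
[179.209  -6.119 164.553]
6.3167
[ 0.767 -0.71  -4.741]
[-0.157 -0.419  0.027]
```

```bash
python3 - <<'E'
from workcell import robot
print([a for a in dir(robot) if not a.startswith('_')], robot.tips_ahead)
E
```

```text
['PlanningError', 'camera_model', 'finish_job', 'snapshot', 'state', 'tips_ahead'] 0.011
```

Emit:
{"name": "arm_command", "arguments": {
  "rows": [
    [0,0,0,0,1],
    [0,0,0,0,1]
  ]
}}

```text
time: 6.48
ee_pos: [0.4449, -0.228, 0.2966]
tool_rot: [179.3, -5.5, 164.4]
contact_force: [0.3, 0.5, -5.4]
finger_gap: 0.264
```

```bash
python3 j.py;python3 st.py .66 .035 .29
```

```text
[ 52.883  26.193 -42.679  96.236  17.456  70.476  79.962]
[-0.397 -1.776  0.018 -2.833 -0.367  0.352 -0.162]
[ -0.353 -38.387  -6.52  -18.781  -0.158   0.31    0.016]
[ 0.445 -0.228  0.297]
[179.32   -5.526 164.383]
6.4833
[ 0.273  0.519 -5.372]
[-0.126 -0.105  0.031]
[ 0.4449 -0.228   0.2966] [179.3197  -5.526  164.383 ] 79.9616133401652 [ 0.2732  0.5193 -5.3725] [-0.1257 -0.1052  0.0312] 0.2641402050267935 6.4833
[-136.3558  311.2746   -2.8444]
```

Emit:
{"name": "arm_command", "arguments": {
  "rows": [
    [-7,15,-1,0,1],
    [-12,28,-1,0,1],
    [-14,33,-1,0,1],
    [-14,33,-1,0,1],
    [-14,33,-1,0,1],
    [-14,33,-1,0,1],
    [-14,33,-1,0,1],
    [-14,33,-1,0,1],
    [-14,33,-1,0,1],
    [-10,20,-1,0,1],
    [-5,8,-1,0,1],
    [0,0,0,0,1]
  ]
}}

```text
time: 7.48
ee_pos: [0.6559, 0.0307, 0.2672]
tool_rot: [-179.6, -7.3, 163.2]
contact_force: [-0.8, 0.7, -5.0]
finger_gap: 0.265
```

```bash
python3 j.py;python3 st.py .585 .057 .29 pics/w6.png
```

```text
[ 15.019  42.871 -38.904  70.569  21.855  81.178  51.348]
[-1.424  1.686  0.491  2.355  0.436  0.097 -0.741]
[  0.65  -52.643  -7.676 -18.29   -0.161   0.488  -0.024]
[0.656 0.031 0.267]
[-179.551   -7.338  163.179]
7.4833
[-0.849  0.742 -5.049]
[ 0.055 -0.206 -0.005]
[0.6559 0.0307 0.2672] [-179.5509   -7.3384  163.1792] 51.347584412857756 [-0.8495  0.7424 -5.0488] [ 0.055  -0.206  -0.0054] 0.2645699675825868 7.4833
[ 77.7691   4.557  -12.9624]
{'fx': 332.82235331811745, 'fy': 332.82235331811745, 'cx': 321.3464441426525, 'cy': 242.61558503586332, 'origin': array([0.6091, 0.0446, 0.4052]), 'attitude': array([172.0768,   0.5264,  73.2371])}
```

View pics/w6.png

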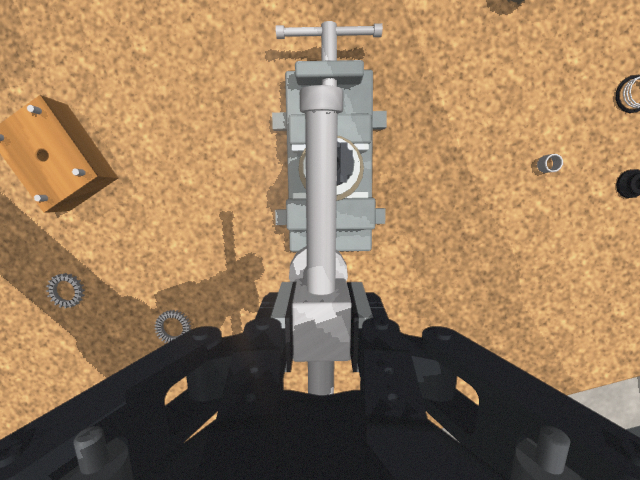

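The bar hides part of the tap, which is at about (345,165), so I'll sidestep to see it. The tool also tilts slowly while it carries the load.

Emit:
{"name": "arm_command", "arguments": {
  "rows": [
    [0,-20,-6,0,1],
    [0,-12,-6,0,1],
    [0,0,-1,0,1]
  ]
}}

```text
time: 7.78
ee_pos: [0.644, -0.0041, 0.2759]
tool_rot: [-179.1, -7.9, 163.1]
contact_force: [0.5, -0.7, -5.1]
finger_gap: 0.261
```

```bash
python3 st.py .585 .057 .29 pics/w7.png; python3 -c "
from h import *
crop(cv2.imread('pics/w7.png'),330,110,130,100,6,'pics/w7z.png')"
```

```text
[ 0.644  -0.0041  0.2759] [-179.0702   -7.8742  163.1411] 53.991215155176405 [ 0.5094 -0.6991 -5.0862] [-0.0976 -0.3366  0.0153] 0.26086542811763086 7.7833
[75.4215 41.3287 -4.5177]
{'fx': 332.82235331811745, 'fy': 332.82235331811745, 'cx': 321.3464441426525, 'cy': 242.61558503586332, 'origin': array([0.5997, 0.0116, 0.4144]), 'attitude': array([172.5057,   0.898 ,  73.2593])}
```

View pics/w7.png

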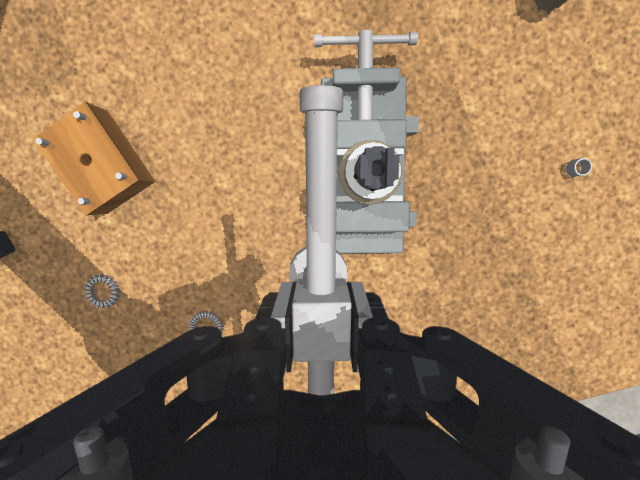

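View pics/w7z.png

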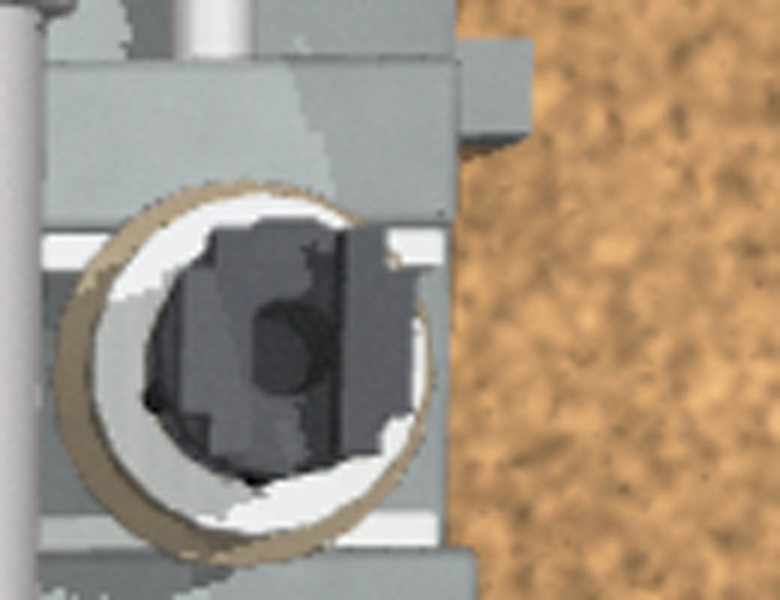

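```bash
python3 - <<'E'
from h import *
np.set_printoptions(precision=4,suppress=True)
c=robot.camera_model('wrist')
c0=dict(c,origin=np.array([0.5997,0.0116,0.4144]),attitude=np.array([172.5057,.898,73.2593]))
print(onz(c0,378.3,167.5,.134),onz(c0,379.5,167.7,.143))
a=onz(c0,387.2,148.3,.143);b=onz(c0,386.3,185,.143);d=a-b;print(a,b,np.degrees(np.arctan2(d[1],d[0])))
s=robot.state();Rt=R.from_euler('xyz',s['tool_rot'],degrees=True).as_matrix()
ax=Rt[:,2]; print('tool z',ax)
# driver tip: 100.6-8=92.6mm along tool z from TCP if aligned
print('tip est',s['ee_pos']+.0926*ax)
E
```

```text
[0.5875 0.0597 0.134 ] [0.5883 0.059  0.143 ]
[0.5755 0.0688 0.143 ] [0.6029 0.0606 0.143 ] 163.29282657463548
tool z [-0.1359  0.0247 -0.9904]
tip est [ 0.6315 -0.0014  0.1839]
```

```bash
python3 - <<'E'
from h import *
a=robot.snapshot('scene');b=robot.snapshot('side')
cv2.imwrite('pics/s1.png',a);cv2.imwrite('pics/d1.png',b)
cv2.imwrite('pics/z2.png',np.hstack([cv2.resize(a[190:310,290:410],(400,400),interpolation=cv2.INTER_CUBIC),cv2.resize(b[90:250,230:390],(400,400),interpolation=cv2.INTER_CUBIC)]))
E
python3 st.py
```

```text
[ 0.6442 -0.0006  0.2757] [-179.3039   -7.9125  163.3617] 53.95160903237061 [-0.2055 -0.5431 -4.5896] [-0.0074 -0.2191 -0.0294] 0.26645322553309647 7.9333
```

View pics/z2.png

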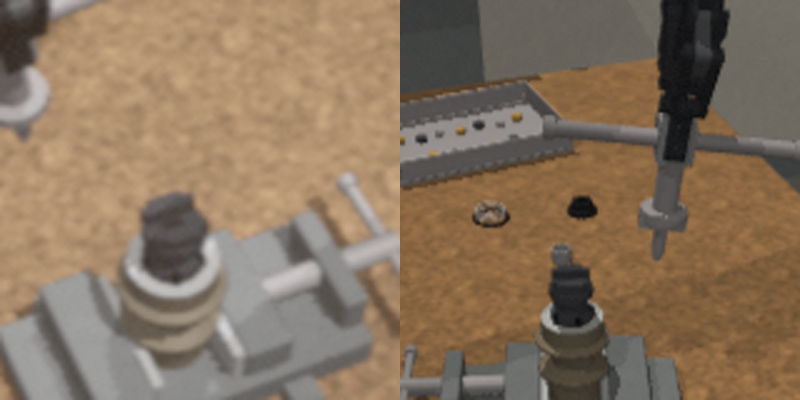

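```bash
python3 - <<'E'
from h import *
np.set_printoptions(precision=4,suppress=True)
S=robot.camera_model('scene');D=robot.camera_model('side')
print(tri(S,(297.2,231.1),D,(332.8,192)))
s=robot.state();Rt=R.from_euler('xyz',s['tool_rot'],degrees=True).as_matrix()
print('tip est',s['ee_pos']+.0926*Rt[:,2])
print(tri(S,(342.3,250.5),D,(298.7,200)), )
z=s['tool_rot']
E
```

```text
(array([ 0.635 , -0.0026,  0.1865]), np.float64(0.002481619370906733))
tip est [0.6317 0.002  0.184 ]
(array([0.5841, 0.0553, 0.1461]), np.float64(0.006854896389350387))
```

```bash
cat > d.py <<'E'
import sys
from h import *
np.set_printoptions(precision=2,suppress=True)
s=robot.state();Rt=R.from_euler('xyz',s['tool_rot'],degrees=True).as_matrix()
print(Rt.T@np.array([float(a) for a in sys.argv[1:4]]))
E
python3 d.py -47 58 -15
```

```text
[58.99 42.39 22.83]
```

Emit:
{"name": "arm_command", "arguments": {
  "rows": [
    [18,13,3,0,1],
    [28,20,6,0,1],
    [14,10,2,0,1],
    [0,0,-1,0,1]
  ]
}}

```text
time: 8.27
ee_pos: [0.5968, 0.0596, 0.2725]
tool_rot: [-179.5, -7.9, 163.1]
contact_force: [1.1, 0.8, -5.7]
finger_gap: 0.264
```

```bash
cat > two.py <<'E'
import sys
from h import *
np.set_printoptions(precision=4,suppress=True)
n=sys.argv[1]
s=robot.state();Rt=R.from_euler('xyz',s['tool_rot'],degrees=True).as_matrix()
print(s['ee_pos'],s['tool_rot'],'tip est',s['ee_pos']+.0926*Rt[:,2],s['contact_force'],s['moment'],s['time'])
a=robot.snapshot('scene');b=robot.snapshot('side')
cv2.imwrite(f'pics/s{n}.png',a);cv2.imwrite(f'pics/d{n}.png',b)
cv2.imwrite(f'pics/z{n}.png',np.hstack([cv2.resize(a[200:280,305:385],(400,400),interpolation=cv2.INTER_CUBIC),cv2.resize(b[130:230,250:350],(400,400),interpolation=cv2.INTER_CUBIC)]))
E
python3 two.py 3
```

```text
[0.5968 0.0596 0.2725] [-179.4555   -7.8749  163.071 ] tip est [0.5844 0.0625 0.1808] [ 1.1008  0.7757 -5.6778] [-0.009  -0.2533  0.0422] 8.2667
```

View pics/z3.png

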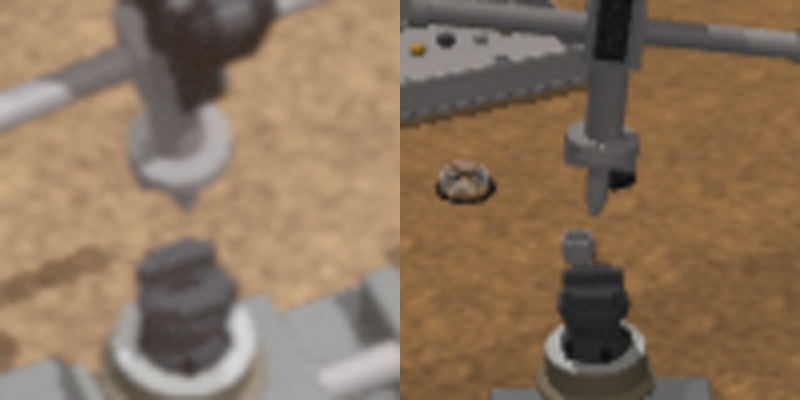

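```bash
python3 - <<'E'
from h import *
np.set_printoptions(precision=4,suppress=True)
S=robot.camera_model('scene');D=robot.camera_model('side')
t=tri(S,(342.6,241.2),D,(298.75,183));print(t)
print(onz(S,342.4,253.6,.143),onz(D,298.3,201.8,.143), tri(S,(342.4,253.6),D,(298.3,201.8)))
print(onz(S,342.6,241.2,t[0][2]),onz(D,298.75,183,t[0][2]))
P=np.array([.5875,.059,.143]);print(proj(S,P),proj(D,P))
P=np.array([.5844,.0625,.1808]);print(proj(S,P),proj(D,P))
E
```

```text
(array([0.5877, 0.06  , 0.1808]), np.float64(0.004957233784589742))
[0.5834 0.0599 0.143 ] [0.5854 0.0514 0.143 ] (array([0.5846, 0.0576, 0.1402]), np.float64(0.005259034022658495))
[0.5852 0.0607 0.1808] [0.5896 0.0581 0.1808]
(np.float64(340.30288330132805), np.float64(254.48935218520185)) (np.float64(298.16348164966337), np.float64(199.64338447901625))
(np.float64(343.6324884158004), np.float64(241.59904243680032)) (np.float64(295.4963187826022), np.float64(182.33149958726074))
```

```bash
python3 d.py -2.5 -1.6 -27;python3 d.py 0 0 -10
```

```text
[-1.7  -1.97 27.04]
[-1.33  0.11  9.91]
```

Emit:
{"name": "arm_command", "arguments": {
  "rows": [
    [-1,-1,12,0,1],
    [-1,-1,11,0,1],
    [0,0,0,0,1]
  ]
}}

```text
time: 8.62
ee_pos: [0.6007, 0.0512, 0.2493]
tool_rot: [-179.3, -7.3, 162.6]
contact_force: [-0.1, -0.7, -4.4]
finger_gap: 0.265
```

```bash
python3 two.py 4
```

```text
[0.6007 0.0512 0.2493] [-179.2912   -7.3035  162.5574] tip est [0.5891 0.0536 0.1574] [-0.1039 -0.7217 -4.3582] [-0.1463 -0.2002 -0.0224] 8.6167
```

View pics/z4.png

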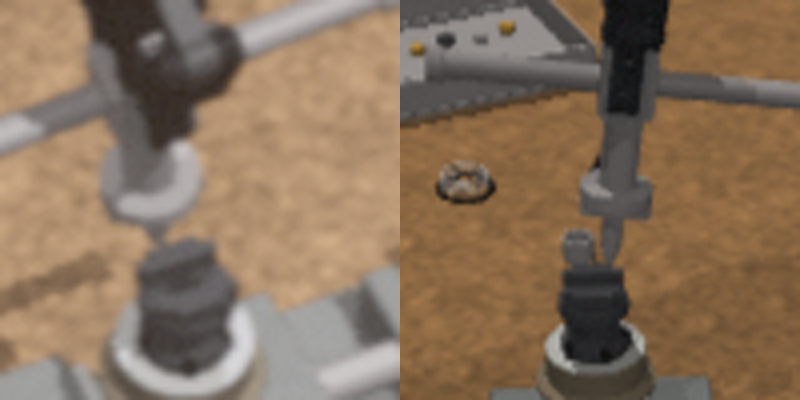

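```bash
cat > err.py <<'E'
import sys
from h import *
np.set_printoptions(precision=4,suppress=True)
S=robot.camera_model('scene');D=robot.camera_model('side')
su,sv,du,dv=map(float,sys.argv[1:5])
t=tri(S,(su,sv),D,(du,dv));z=t[0][2]
s=robot.state();Rt=R.from_euler('xyz',s['tool_rot'],degrees=True).as_matrix()
est=s['ee_pos']+.0926*Rt[:,2]
print('tri',t,'est',est,s['tool_rot'])
A=np.array([R.from_euler('xyz',c['attitude'],degrees=True).as_matrix()[:2,0] for c in(S,D)])
zz=est[2]
b=np.array([A[0]@(onz(S,su,sv,zz)-onz(S,342.4,253.6,.143))[:2],A[1]@(onz(D,du,dv,zz)-onz(D,298.3,201.8,.143))[:2]])
e=np.linalg.solve(A,b);print('tip-slot',e*1e3)
print('tool move to fix', Rt.T@np.array([-e[0],-e[1],0])*1e3)
E
python3 err.py 336.4 248.6 303 195.5
```

```text
tri (array([0.5933, 0.0516, 0.1563]), np.float64(0.004333546899667398)) est [0.59   0.0544 0.1591] [-179.401    -7.1989  162.5612]
tip-slot [ 7.3407 -8.2806]
tool move to fix [9.4101 5.7122 1.1289]
```

Emit:
{"name": "arm_command", "arguments": {
  "rows": [
    [5,3,-1,0,1],
    [4.5,2.5,-1,0,1],
    [0,0,-1,0,1],
    [0,0,-1,0,1]
  ]
}}

```text
time: 9.05
ee_pos: [0.5951, 0.0601, 0.2575]
tool_rot: [-179.5, -7.1, 162.4]
contact_force: [0.6, 0.8, -4.2]
finger_gap: 0.262
```

```bash
python3 two.py 5
```

```text
[0.5951 0.0601 0.2575] [-179.5048   -7.1121  162.4484] tip est [0.584  0.0628 0.1656] [ 0.59    0.7889 -4.2183] [-0.0288 -0.2417  0.0354] 9.05
```

View pics/z5.png

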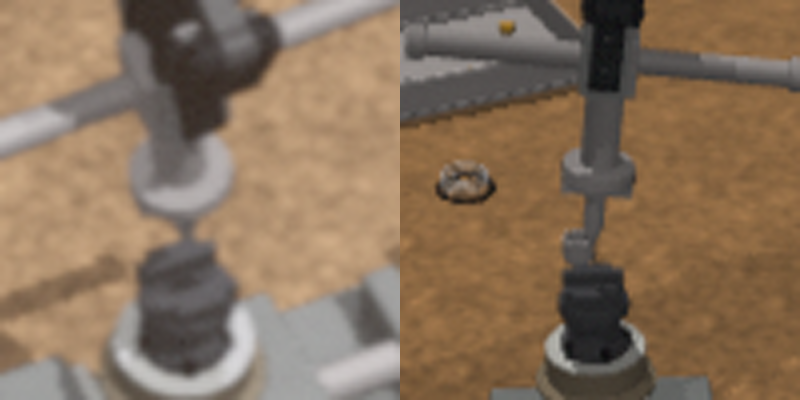

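```bash
python3 err.py 342.2 247.4 298 190; python3 -c "
from h import *
crop(cv2.imread('pics/d5.png'),280,165,40,50,12,'pics/d5z.png')"
```

```text
tri (array([0.5871, 0.0609, 0.1644]), np.float64(0.002528697032253641)) est [0.5842 0.0631 0.1658] [-179.5404   -7.0895  162.4589]
tip-slot [-1.2943 -3.4427]
tool move to fix [-0.195   3.6724 -0.0537]
```

View pics/d5z.png

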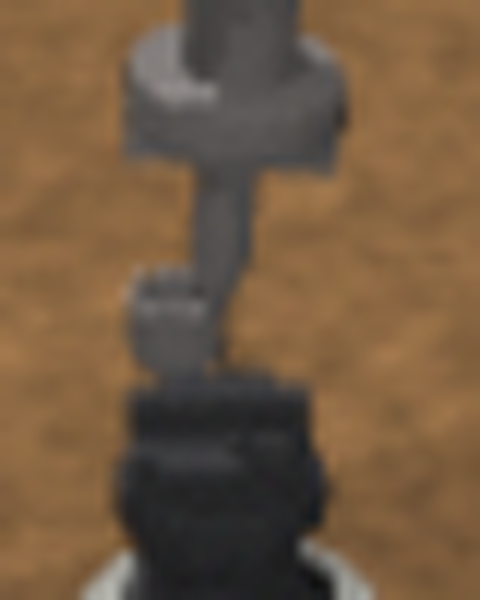

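Emit:
{"name": "arm_command", "arguments": {
  "rows": [
    [-1,0,8,0,1],
    [-1,0,8,0,1],
    [0,0,0,0,1],
    [0,0,0,0,1]
  ]
}}

```text
time: 9.48
ee_pos: [0.5954, 0.0599, 0.2399]
tool_rot: [-179.5, -7.0, 162.4]
contact_force: [1.1, 0.3, -5.3]
finger_gap: 0.265
```

```bash
python3 two.py 6
```

```text
[0.5954 0.0599 0.2399] [-179.5122   -7.0478  162.4351] tip est [0.5844 0.0626 0.148 ] [ 1.1475  0.3397 -5.3337] [ 0.0286 -0.2736  0.0265] 9.4833
```

View pics/z6.png

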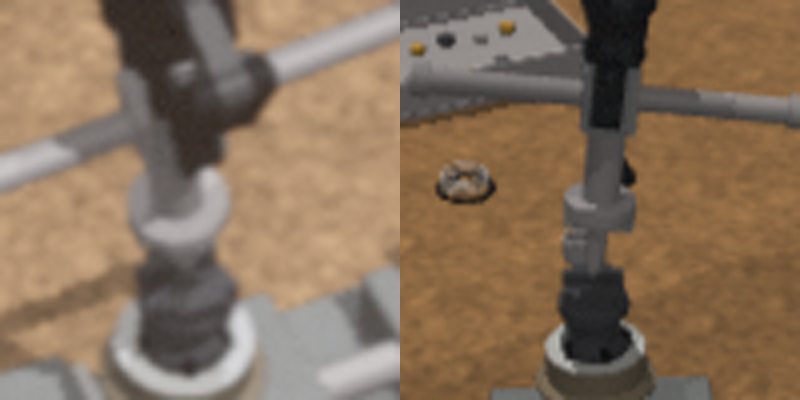

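```bash
python3 - <<'E'
from h import *
S=robot.camera_model('scene');D=robot.camera_model('side')
for P in [(.5865,.0585,.148),(.5865,.0545,.148),(.5865,.0625,.148)]:
    u,v=proj(S,P);p,q=proj(D,P);print(P,(u-305)*5,(v-200)*5,400+(p-250)*4,(q-130)*4)
crop(cv2.imread('pics/d6.png'),280,170,40,50,12,'pics/d6z.png')
crop(cv2.imread('pics/s6.png'),320,230,40,50,12,'pics/s6z.png')
cv2.imwrite('pics/q6.png',np.hstack([cv2.imread('pics/s6z.png'),cv2.imread('pics/d6z.png')])[:, :800])
E
```

```text
(0.5865, 0.0585, 0.148) 178.1326405539798 261.59345222318495 590.7009563861229 270.8056356064492
(0.5865, 0.0545, 0.148) 170.67080668343095 254.53828829242156 593.109354202465 274.91692309211885
(0.5865, 0.0625, 0.148) 185.6253752042835 268.6778328412322 588.3091889519842 266.72273723563876
```

View pics/q6.png

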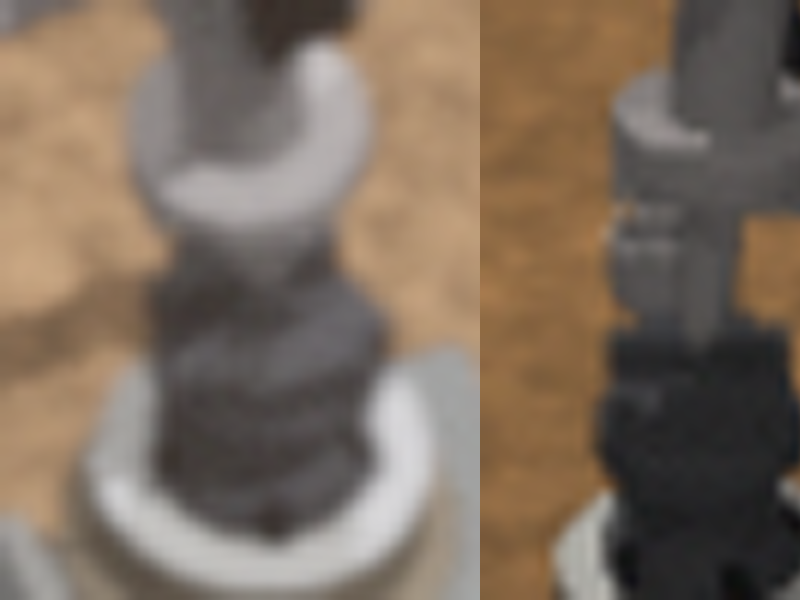

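Emit:
{"name": "arm_command", "arguments": {
  "rows": [
    [-0.5,0,6,0,1],
    [-0.5,0,6,0,1],
    [0,0,1,0,1],
    [0,0,1,0,1]
  ]
}}

```text
time: 9.92
ee_pos: [0.5951, 0.0599, 0.225]
tool_rot: [-179.5, -7.0, 162.4]
contact_force: [0.1, -0.2, -4.5]
finger_gap: 0.266
```

```bash
python3 two.py 7
```

```text
[0.5951 0.0599 0.225 ] [-179.5432   -7.0014  162.4082] tip est [0.5841 0.0626 0.1331] [ 0.0563 -0.1763 -4.5069] [-0.0597 -0.2822  0.012 ] 9.9167
```

View pics/z7.png

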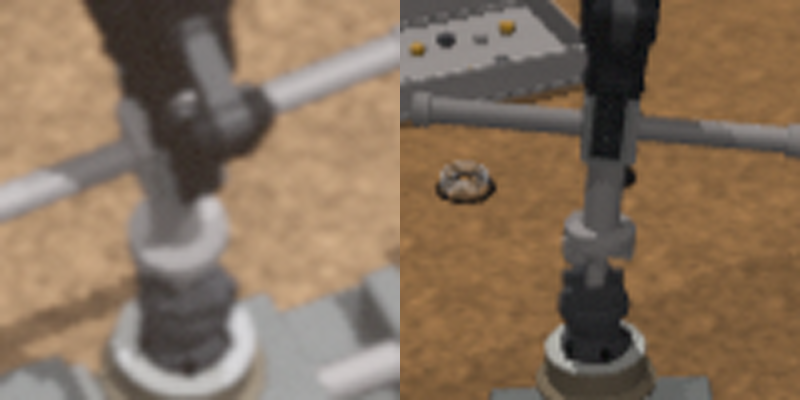

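Emit:
{"name": "arm_command", "arguments": {
  "rows": [
    [-0.5,0,4,0,1],
    [-0.5,0,4,0,1],
    [0,0,1,0,1]
  ]
}}

```text
time: 10.27
ee_pos: [0.595, 0.0602, 0.2159]
tool_rot: [-179.6, -7.0, 162.4]
contact_force: [-0.5, 2.2, -4.5]
finger_gap: 0.264
```

```bash
python3 st.py
```

```text
[0.595  0.0602 0.2159] [-179.5766   -6.9763  162.4128] 44.98728203769672 [-0.469   2.1561 -4.4893] [-0.0458 -0.2058  0.0078] 0.263816880017868 10.2667
```

The tip is below the slot floor, so it is in the bore with only a slight side contact. I'll carry on down.

Emit:
{"name": "arm_command", "arguments": {
  "rows": [
    [-0.5,0.5,4,0,1],
    [-0.5,0.5,4,0,1],
    [0,0,1,0,1]
  ]
}}

```text
time: 10.52
ee_pos: [0.5942, 0.0609, 0.2059]
tool_rot: [-179.5, -7.1, 162.4]
contact_force: [-0.5, -0.7, -5.3]
finger_gap: 0.263
```

```bash
python3 two.py 8
```

```text
[0.5942 0.0609 0.2059] [-179.4771   -7.0969  162.4119] tip est [0.583  0.0636 0.114 ] [-0.5091 -0.7444 -5.257 ] [-0.0434 -0.1475  0.0577] 10.5167
```

View pics/z8.png

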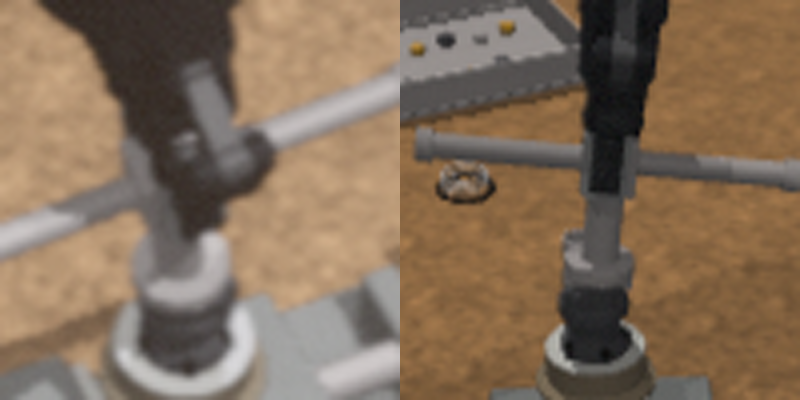

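Emit:
{"name": "arm_command", "arguments": {
  "rows": [
    [1,0,3,0,1],
    [1.5,0,3,0,1],
    [1.5,0,2,0,1],
    [1.5,0,2,0,1]
  ]
}}

```text
time: 10.95
ee_pos: [0.5929, 0.0615, 0.2024]
tool_rot: [-179.6, -6.2, 162.3]
contact_force: [-1.1, -2.2, 3.0]
finger_gap: 0.264
```

```bash
python3 st.py
```

```text
[0.5929 0.0615 0.2024] [-179.6134   -6.2487  162.273 ] 43.968220805411576 [-1.0996 -2.1795  2.95  ] [-0.4932  0.0704  0.0703] 0.26408906283337236 10.95
```

Emit:
{"name": "arm_command", "arguments": {
  "rows": [
    [1.5,0,4,0,1],
    [1.5,0,4,0,1],
    [1.5,0,4,0,1],
    [1.5,0,4,0,1]
  ]
}}

```text
time: 11.28
ee_pos: [0.592, 0.0621, 0.2018]
tool_rot: [-179.7, -4.9, 162.0]
contact_force: [-2.6, -3.8, 12.8]
finger_gap: 0.267
```

```bash
python3 st.py;python3 two.py 9
```

```text
[0.592  0.0621 0.2018] [-179.7014   -4.9194  162.0472] 43.10124578107841 [-2.6118 -3.7688 12.8389] [-0.8828  0.744   0.1048] 0.2668493787093842 11.2833
[0.592  0.0621 0.2018] [-179.7014   -4.9194  162.0472] tip est [0.5843 0.0641 0.1096] [-2.6118 -3.7688 12.8389] [-0.8828  0.744   0.1048] 11.2833
```

View pics/z9.png

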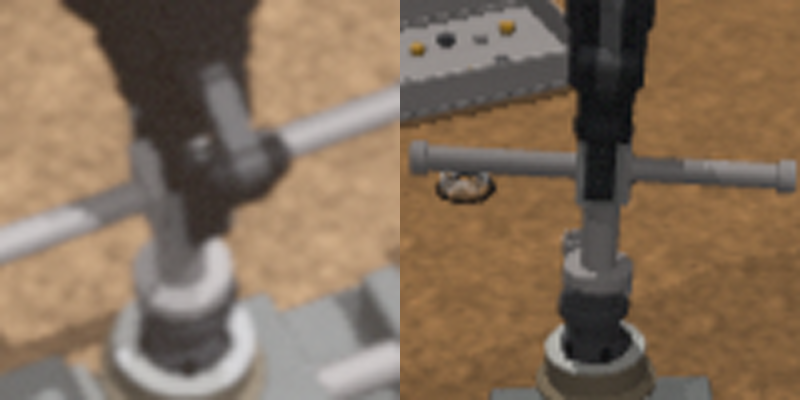

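Emit:
{"name": "arm_command", "arguments": {
  "rows": [
    [1,-0.5,4,0,1],
    [1,-0.5,4,0,1],
    [1,-0.5,4,0,1],
    [1,-0.5,4,0,1],
    [1,0,4,0,1],
    [1,0,4,0,1]
  ]
}}

```text
time: 11.88
ee_pos: [0.5902, 0.0624, 0.2016]
tool_rot: [-179.9, -3.3, 161.8]
contact_force: [-3.1, -4.5, 13.9]
finger_gap: 0.267
```

```bash
python3 st.py
```

```text
[0.5902 0.0624 0.2016] [-179.86     -3.2694  161.8435] 42.09749342686665 [-3.1267 -4.5158 13.8536] [-0.9314  1.0954  0.0735] 0.2671273575161786 11.8833
```

Emit:
{"name": "arm_command", "arguments": {
  "rows": [
    [0.8,-1,4,-0.2,1],
    [0.8,-1,4,-0.2,1],
    [0.8,-1,4,-0.2,1],
    [0.8,-1,4,-0.2,1],
    [0.8,-1,4,-0.2,1],
    [0.8,-1,4,-0.2,1],
    [0.8,-1,4,-0.2,1],
    [0.8,-1,4,-0.2,1]
  ]
}}

```text
time: 12.55
ee_pos: [0.5875, 0.0622, 0.2014]
tool_rot: [179.5, -1.3, 163.3]
contact_force: [-4.5, -1.8, 14.7]
finger_gap: 0.265
```

```bash
python3 two.py 10; python3 j.py
```

```text
[0.5875 0.0622 0.2014] [179.4921  -1.2634 163.254 ] tip est [0.5858 0.0636 0.1088] [-4.5283 -1.8142 14.733 ] [-0.5521  1.0979 -0.0684] 12.55
[ 15.378  37.41  -38.777  93.27   24.923  59.258  42.425]
[-0.042  0.222  0.142 -0.363 -0.177  0.256  0.054]
[ -1.226 -35.72   -6.228 -12.77    0.081  -1.517   0.084]
[0.587 0.062 0.201]
[179.49   -1.262 163.26 ]
12.65
[-2.202 -1.784 14.003]
[-0.524  1.094 -0.008]
```

View pics/z10.png

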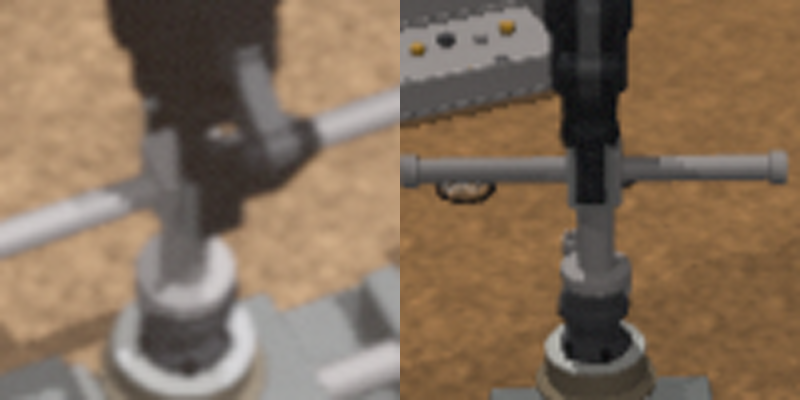

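The driver is upright with the key home: the estimated tip height is 0.1088 m against 0.109 m expected. Now I'll start the first half turn.

Emit:
{"name": "arm_command", "arguments": {
  "rows": [
    [0.5,0,2,3,1],
    [0.5,0,1.5,6,1],
    [0,0,1.5,7,1],
    [0,0,1.5,7,1],
    [0,0,1.5,7,1],
    [0,0,1.5,7,1]
  ],
  "newtons": 100
}}

```text
time: 13.15
ee_pos: [0.5877, 0.0619, 0.2016]
tool_rot: [180.0, -0.7, 125.3]
contact_force: [-2.3, -1.6, 3.8]
finger_gap: 0.26
```

```bash
python3 j.py
```

```text
[  9.433  34.838 -28.177  93.971  18.147  56.087  10.551]
[-14.042  -4.647  24.055   1.39  -15.2    -6.083 -71.348]
[  0.268 -40.339  -5.742 -15.042  -0.347  -0.743   0.502]
[0.588 0.062 0.202]
[179.96   -0.701 125.273]
13.15
[-2.269 -1.56   3.757]
[-0.517  0.42   0.303]
```

Emit:
{"name": "arm_command", "arguments": {
  "rows": [
    [0,0,1,7,1],
    [0,0,1,7,1],
    [0,0,1,7,1],
    [0,0,1,7,1],
    [0,0,1,7,1],
    [0,0,1,7,1],
    [0,0,1,7,1],
    [0,0,1,7,1],
    [0,0,1,7,1],
    [0,0,1,7,1]
  ]
}}

```text
time: 13.98
ee_pos: [0.5886, 0.0595, 0.2013]
tool_rot: [179.6, -0.3, 53.7]
contact_force: [-1.7, -2.7, 2.2]
finger_gap: 0.259
```

```bash
python3 j.py
```

```text
[ -2.914  32.33   -7.972  94.953   5.455  52.638 -49.258]
[-15.357  -1.667  24.373   1.344 -15.194  -2.51  -70.96 ]
[  0.295 -41.445  -2.338 -15.721  -0.513  -0.687   0.488]
[0.589 0.06  0.201]
[179.626  -0.271  53.688]
13.9833
[-1.666 -2.688  2.167]
[-0.624  0.391  0.258]
```

Emit:
{"name": "arm_command", "arguments": {
  "rows": [
    [0,0,1,7,1],
    [0,0,1,7,1],
    [0,0,1,7,1],
    [0,0,1,7,1],
    [0,0,1,7,1],
    [0,0,1,7,1],
    [0,0,1,7,1],
    [0,0,1,7,1],
    [0,0,1,7,1],
    [0,0,1,7,1],
    [0,0,1,5,1],
    [0,0,1,0,1]
  ]
}}

```text
time: 14.98
ee_pos: [0.5856, 0.0574, 0.201]
tool_rot: [179.7, -1.0, -23.0]
contact_force: [-1.6, -1.5, 4.6]
finger_gap: 0.263
```

```bash
python3 j.py
```

```text
[ -16.887   32.295   13.942   96.22    -8.502   51.81  -112.88 ]
[-0.001 -0.153 -0.586  0.662  0.635 -0.956  3.189]
[ -0.668 -39.841   2.173 -15.099  -0.745  -0.735  -0.666]
[0.586 0.057 0.201]
[179.713  -0.998 -23.03 ]
14.9833
[-1.556 -1.463  4.614]
[-0.511  0.612  0.301]
```

Emit:
{"name": "arm_command", "arguments": {
  "rows": [
    [0,0,1,-5,1],
    [0,0,1,-7,1],
    [0,0,1,-7,1],
    [0,0,1,-7,1],
    [0,0,1,-7,1],
    [0,0,1,-7,1],
    [0,0,1,-7,1],
    [0,0,1,-7,1],
    [0,0,1,-7,1],
    [0,0,1,-7,1],
    [0,0,1,-7,1],
    [0,0,1,-7,1],
    [0,0,1,-7,1],
    [0,0,1,-7,1],
    [0,0,1,-2,1],
    [0,0,1,0,1]
  ]
}}

```text
time: 16.32
ee_pos: [0.587, 0.0609, 0.2012]
tool_rot: [178.3, -0.5, 77.7]
contact_force: [-3.1, -1.5, 4.9]
finger_gap: 0.261
```

```bash
python3 j.py
```

```text
[  1.267  32.132 -14.757  96.189  10.23   51.215 -29.773]
[ 0.408 -0.117 -0.232  0.359 -0.423 -0.848  0.54 ]
[ -1.062 -39.395  -3.048 -15.147   0.026  -1.065   0.46 ]
[0.587 0.061 0.201]
[178.321  -0.542  77.75 ]
16.3167
[-3.088 -1.532  4.852]
[-0.417  0.748 -0.251]
```

Emit:
{"name": "arm_command", "arguments": {
  "rows": [
    [0,0,1,5,1],
    [0,0,1,7,1],
    [0,0,1,7,1],
    [0,0,1,7,1],
    [0,0,1,7,1],
    [0,0,1,7,1],
    [0,0,1,7,1],
    [0,0,1,7,1],
    [0,0,1,7,1],
    [0,0,1,7,1],
    [0,0,1,7,1],
    [0,0,1,7,1],
    [0,0,1,7,1],
    [0,0,1,4,1],
    [0,0,0.5,0,1],
    [0,0,0.5,0,1]
  ]
}}

```text
time: 17.65
ee_pos: [0.5857, 0.0569, 0.2012]
tool_rot: [-179.9, -2.3, -17.3]
contact_force: [-1.4, -1.9, 2.6]
finger_gap: 0.262
```

```bash
python3 j.py
```

```text
[ -16.015   31.569   12.387   97.398   -7.419   49.673 -108.092]
[-0.309 -0.106 -0.009  0.166  0.708 -0.493 -0.358]
[ -0.678 -39.897   1.76  -15.248  -0.719  -0.849  -0.311]
[0.586 0.057 0.201]
[-179.89    -2.323  -17.264]
17.65
[-1.41  -1.901  2.629]
[-0.595  0.639  0.238]
```

Emit:
{"name": "arm_command", "arguments": {
  "rows": [
    [0,0,0,0,-1],
    [0,0,0,0,-1],
    [0,0,0,0,-1],
    [0,0,0,0,-1],
    [0,0,0,0,-1]
  ]
}}

```text
time: 18.07
ee_pos: [0.5879, 0.0609, 0.2006]
tool_rot: [-179.5, -2.6, -17.1]
contact_force: [0.1, 0.2, -0.1]
finger_gap: 0.95
```

```bash
python3 j.py; python3 two.py 11
```

```text
[ -16.039   31.645   12.106   97.323   -7.683   49.277 -108.013]
[-0.019  0.284 -0.35  -0.073 -0.412 -0.549  0.269]
[ -0.018 -41.698   2.47  -15.1     0.022  -0.14   -0.001]
[0.588 0.061 0.201]
[-179.462   -2.561  -17.091]
18.0667
[ 0.145  0.154 -0.073]
[-0.004  0.055 -0.009]
[0.5879 0.0609 0.2006] [-179.4619   -2.5613  -17.0905] tip est [0.5922 0.0605 0.1081] [ 0.1449  0.1538 -0.0727] [-0.0041  0.0549 -0.0089] 18.0667
```

View pics/z11.png

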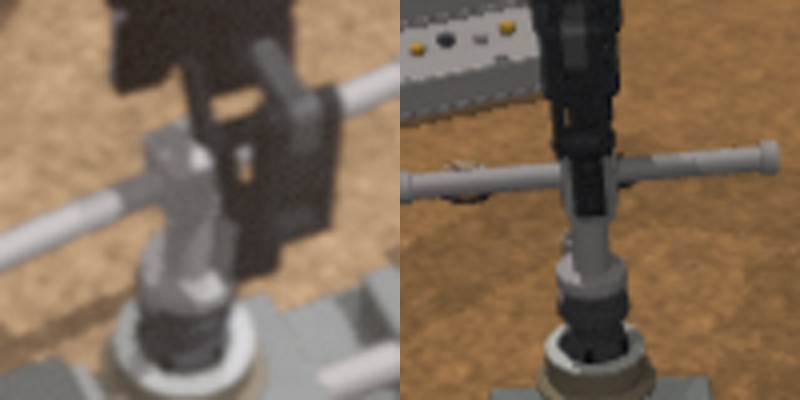

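Emit:
{"name": "arm_command", "arguments": {
  "rows": [
    [0,0,-12,0,-1],
    [0,0,-18,0,-1],
    [0,0,-12,0,-1],
    [0,0,0,0,-1],
    [0,0,0,0,-1]
  ]
}}

```text
time: 18.58
ee_pos: [0.5854, 0.0608, 0.2424]
tool_rot: [-179.5, -2.4, -17.1]
contact_force: [0.8, 0.2, 0.6]
finger_gap: 1.002
```

```bash
python3 j.py
```

```text
[ -16.543   28.952   12.762   94.544   -6.917   54.901 -108.71 ]
[ 0.054 -0.832  0.056 -0.716  0.04   0.049 -0.182]
[  0.046 -41.396   2.498 -16.603   0.032  -0.139  -0.002]
[0.585 0.061 0.242]
[-179.529   -2.393  -17.13 ]
18.5833
[0.809 0.207 0.552]
[0.071 0.043 0.04 ]
```

Emit:
{"name": "arm_command", "arguments": {
  "rows": [
    [0,0,-1,-5,-1],
    [0,0,-1,-7,-1],
    [0,0,-1,-7,-1],
    [0,0,-1,-7,-1],
    [0,0,0,-7,-1],
    [0,0,0,-7,-1],
    [0,0,0,-7,-1],
    [0,0,0,-7,-1],
    [0,0,0,-7,-1],
    [0,0,0,-7,-1],
    [0,0,0,-7,-1],
    [0,0,0,-7,-1],
    [0,0,0,-7,-1]
  ]
}}

```text
time: 19.67
ee_pos: [0.5797, 0.0602, 0.2329]
tool_rot: [178.6, -0.0, 74.1]
contact_force: [0.4, 0.4, 0.1]
finger_gap: 1.0
```

```bash
python3 j.py
```

```text
[ -0.825  29.506 -11.72   94.753   7.708  55.236 -31.263]
[ 14.793   2.285 -22.938   0.508  13.745   1.106  72.262]
[ -1.012 -41.436  -1.041 -15.997  -0.116  -0.077  -0.839]
[0.58  0.06  0.233]
[178.615  -0.048  74.077]
19.6667
[0.394 0.385 0.058]
[ 0.017  0.026 -0.016]
```

Emit:
{"name": "arm_command", "arguments": {
  "rows": [
    [0,0,-3,-7,-1],
    [0,0,-3,-7,-1],
    [0,0,-2,-7,-1],
    [0,0,-2,-7,-1],
    [0,0,-2,-7,-1],
    [0,0,-2,-7,-1],
    [0,0,-2,-7,-1],
    [0,0,-2,-7,-1],
    [0,0,-2,-7,-1],
    [0,0,-2,-7,-1],
    [0,0,-2,-7,-1],
    [0,0,-2,-6,-1],
    [0,0,0,0,-1],
    [0,0,0,0,-1]
  ]
}}

```text
time: 20.83
ee_pos: [0.5728, 0.0573, 0.2437]
tool_rot: [-179.8, -0.0, 159.1]
contact_force: [-0.2, -0.4, 0.0]
finger_gap: 1.002
```

```bash
python3 j.py; python3 st.py .5865 .0605 .2010 pics/w12.png
```

```text
[ 13.704  32.041 -34.884  93.416  20.437  61.17   42.007]
[ 0.274  0.557  0.391  0.476 -0.191 -0.464  1.07 ]
[  0.072 -40.581  -5.609 -15.841   0.035   0.017   0.07 ]
[0.573 0.057 0.244]
[-179.788   -0.031  159.121]
20.8333
[-0.21  -0.391  0.017]
[ 0.006 -0.028 -0.025]
[0.5728 0.0573 0.2437] [-179.7876   -0.0306  159.1213] 42.00724089436147 [-0.2095 -0.3905  0.0166] [ 0.006  -0.028  -0.0253] 1.0020646557527768 20.8333
[-11.6601   8.0406  42.7009]
{'fx': 332.82235331811745, 'fy': 332.82235331811745, 'cx': 321.3464441426525, 'cy': 242.61558503586332, 'origin': array([0.5117, 0.0807, 0.3745]), 'attitude': array([164.6547,   0.2403,  69.1146])}
```

View pics/w12.png

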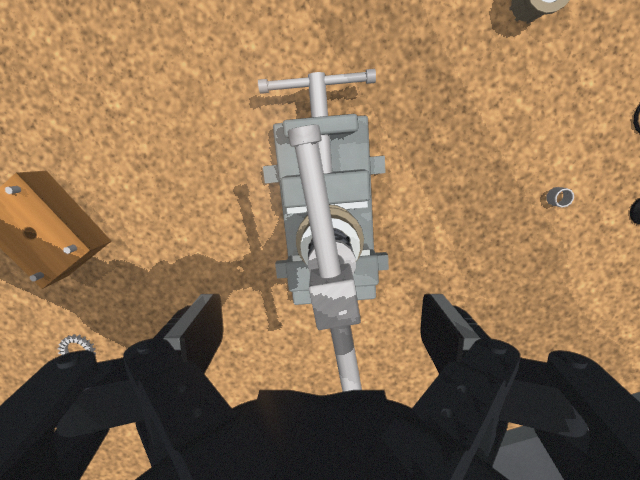

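```bash
python3 - <<'E'
from h import *
np.set_printoptions(precision=4,suppress=True)
c=robot.camera_model('wrist');s=robot.state();Rt=R.from_euler('xyz',s['tool_rot'],degrees=True).as_matrix()
a=onz(c,349,388,.2025);b=onz(c,306,137,.2025);d=b-a
print(a,b,np.degrees(np.arctan2(d[1],d[0])))
for p in [(336,303),(333,298)]:
  H=onz(c,*p,.216); print(H,Rt.T@(H-s['ee_pos'])*1e3)
crop(cv2.imread('pics/w12.png'),280,230,110,110,5,'pics/w12z.png')
E
```

```text
[0.6473 0.0463 0.2025] [0.5024 0.0754 0.2025] 168.6189120399376
[0.5852 0.0601 0.216 ] [-10.5999   7.3798  27.597 ]
[0.582  0.0597 0.216 ] [-7.7791  5.7949 27.6054]
```

View pics/w12z.png

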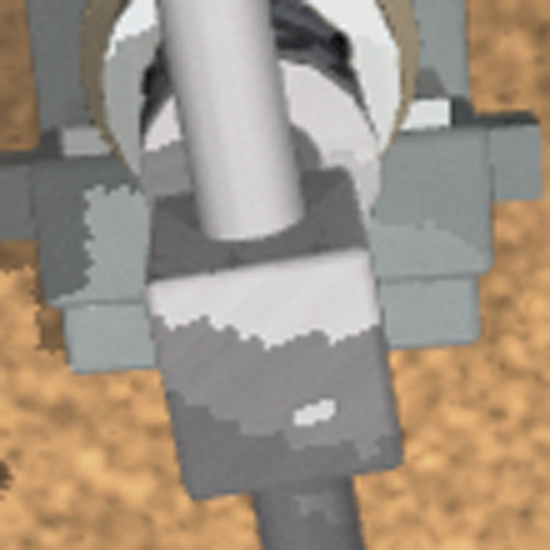

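Emit:
{"name": "arm_command", "arguments": {
  "rows": [
    [-4,3,0,-5,-1],
    [-6,4,0,-4.5,-1],
    [0,0,0,0,-1],
    [0,0,0,0,-1]
  ]
}}

```text
time: 21.22
ee_pos: [0.5837, 0.0604, 0.2418]
tool_rot: [-179.7, -0.2, 168.5]
contact_force: [-0.1, 0.2, -0.2]
finger_gap: 1.003
```

```bash
python3 st.py .586 .0603 .2010 
```

```text
[0.5837 0.0604 0.2418] [-179.672    -0.2428  168.4515] 49.80339246816194 [-0.0512  0.2277 -0.2022] [ 0.0386  0.0053 -0.0135] 1.002943737363119 21.2167
[-2.4866  0.565  40.7534]
```

Emit:
{"name": "arm_command", "arguments": {
  "rows": [
    [-1,0.3,10,0,-1],
    [-1,0.3,15,0,-1],
    [-0.5,0,12,0,-1],
    [0,0,3,0,-1],
    [0,0,0,0,-1]
  ]
}}

```text
time: 21.63
ee_pos: [0.5847, 0.06, 0.1982]
tool_rot: [-179.6, -0.3, 167.9]
contact_force: [0.2, -0.0, -0.7]
finger_gap: 0.999
```

```bash
python3 st.py .586 .0603 .2010 
```

```text
[0.5847 0.06   0.1982] [-179.5691   -0.2801  167.8786] 47.49115699420079 [ 0.1607 -0.0031 -0.7378] [ 0.0332 -0.0222 -0.067 ] 0.9988326499671462 21.6333
[-1.2378  0.5793 -2.8016]
```

Emit:
{"name": "arm_command", "arguments": {
  "rows": [
    [-1,0.5,-2,-0.5,1],
    [0,0,0,0,1],
    [0,0,0,0,1],
    [0,0,0,0,1],
    [0,0,0,0,1],
    [0,0,0,0,1],
    [0,0,0,0,1],
    [0,0,0,0,1]
  ],
  "newtons": 80
}}

```text
time: 22.3
ee_pos: [0.5861, 0.0603, 0.2023]
tool_rot: [-179.6, -0.1, 168.3]
contact_force: [0.2, 0.1, -1.3]
finger_gap: 0.263
```

```bash
python3 st.py; python3 two.py 13
```

```text
[0.5861 0.0603 0.2023] [-179.5795   -0.1422  168.2907] 47.94985081877034 [ 0.2436  0.091  -1.2904] [ 0.0253 -0.0556 -0.0128] 0.26254204385917645 22.3
[0.5861 0.0603 0.2023] [-179.5795   -0.1422  168.2907] tip est [0.5857 0.0597 0.1097] [ 0.2436  0.091  -1.2904] [ 0.0253 -0.0556 -0.0128] 22.3
```

View pics/z13.png

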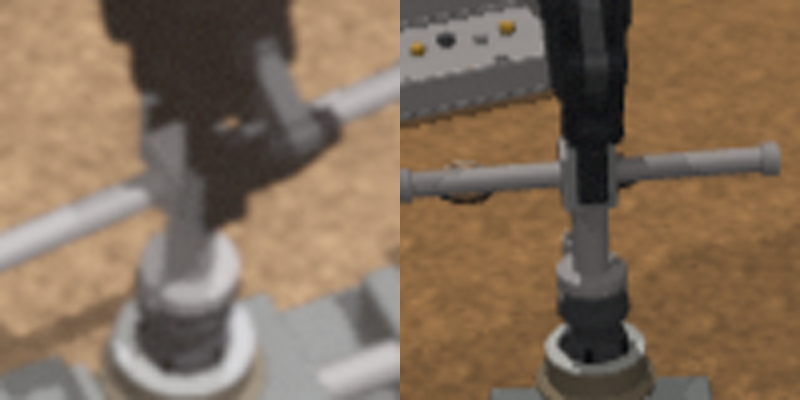

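Emit:
{"name": "arm_command", "arguments": {
  "rows": [
    [0,0,2,3,1],
    [0,0,1,5,1],
    [0,0,1,6,1],
    [0,0,1,6,1],
    [0,0,1,4,1],
    [0,0,1,2,1],
    [0,0,1,0,1]
  ]
}}

```text
time: 22.98
ee_pos: [0.586, 0.0606, 0.202]
tool_rot: [-179.5, 0.4, 141.5]
contact_force: [-0.5, -1.1, 4.9]
finger_gap: 0.263
```

```bash
python3 st.py
```

```text
[0.586  0.0606 0.202 ] [-179.4707    0.4     141.5343] 25.348971372758133 [-0.4793 -1.0877  4.8936] [-0.1981  0.4483  0.2564] 0.26290427242817993 22.9833
```

Emit:
{"name": "arm_command", "arguments": {
  "rows": [
    [0,0,1,2.5,1],
    [0,0,1,3,1],
    [0,0,0.8,2,1]
  ]
}}

```text
time: 23.23
ee_pos: [0.586, 0.0607, 0.202]
tool_rot: [-179.5, 0.6, 134.1]
contact_force: [-1.7, 0.2, 3.2]
finger_gap: 0.266
```

```bash
python3 st.py
```

```text
[0.586  0.0607 0.202 ] [-179.5127    0.5863  134.1234] 19.048191588386285 [-1.653   0.1606  3.1597] [-0.0689  0.4122  0.315 ] 0.26570084209054445 23.2333
```

Emit:
{"name": "arm_command", "arguments": {
  "rows": [
    [0,0,0.8,2.2,1],
    [0,0,0.8,2.2,1]
  ]
}}

```text
time: 23.4
ee_pos: [0.5859, 0.0608, 0.202]
tool_rot: [-179.6, 0.7, 129.8]
contact_force: [-1.4, -1.3, 5.5]
finger_gap: 0.265
```

```bash
python3 st.py
```

```text
[0.5859 0.0608 0.202 ] [-179.5593    0.6933  129.7686] 15.354921745929893 [-1.3648 -1.2631  5.4654] [-0.094   0.4267  0.3431] 0.26476682524084155 23.4
```

Emit:
{"name": "arm_command", "arguments": {
  "rows": [
    [0,0,0.8,2.2,1],
    [0,0,0.8,2.2,1]
  ]
}}

```text
time: 23.57
ee_pos: [0.5858, 0.0608, 0.2019]
tool_rot: [-179.6, 0.8, 125.4]
contact_force: [-1.1, -0.9, 5.1]
finger_gap: 0.264
```

```bash
python3 st.py
```

```text
[0.5858 0.0608 0.2019] [-179.6112    0.7898  125.4098] 11.666726901191057 [-1.0638 -0.9327  5.1274] [-0.1308  0.4982  0.2806] 0.2635200523660687 23.5667
```

Emit:
{"name": "arm_command", "arguments": {
  "rows": [
    [0,0,0.8,2.2,1],
    [0,0,0.8,2.2,1]
  ]
}}

```text
time: 23.73
ee_pos: [0.5858, 0.0609, 0.2019]
tool_rot: [-179.7, 0.9, 121.1]
contact_force: [-1.1, -1.8, 3.9]
finger_gap: 0.263
```

```bash
python3 st.py
```

```text
[0.5858 0.0609 0.2019] [-179.6789    0.8779  121.0551] 7.980575354390058 [-1.0952 -1.7514  3.9386] [-0.1088  0.511   0.3079] 0.2629819108550219 23.7333
```

Emit:
{"name": "arm_command", "arguments": {
  "rows": [
    [0,0,0.8,2.2,1],
    [0,0,0.8,2.2,1]
  ]
}}

```text
time: 23.9
ee_pos: [0.5857, 0.0609, 0.2019]
tool_rot: [-179.8, 1.0, 116.7]
contact_force: [-2.7, -1.1, 5.0]
finger_gap: 0.266
```

```bash
python3 st.py
```

```text
[0.5857 0.0609 0.2019] [-179.7563    0.9579  116.6951] 4.297657651136558 [-2.6663 -1.0515  4.9622] [-0.0767  0.4895  0.2541] 0.26617948015141596 23.9
```

Emit:
{"name": "arm_command", "arguments": {
  "rows": [
    [0,0,0.7,2.2,1],
    [0,0,0.7,2.2,1]
  ]
}}

```text
time: 24.07
ee_pos: [0.5857, 0.061, 0.2019]
tool_rot: [-179.8, 1.0, 112.3]
contact_force: [-2.4, -1.4, 4.1]
finger_gap: 0.267
```

```bash
python3 st.py
```

```text
[0.5857 0.061  0.2019] [-179.8478    1.0307  112.3451] 0.6229511654065133 [-2.3641 -1.3719  4.1133] [-0.1547  0.4532  0.3299] 0.26736229069156925 24.0667
```

Emit:
{"name": "arm_command", "arguments": {
  "rows": [
    [0,0,0.7,2.2,1],
    [0,0,0.7,2.2,1]
  ]
}}

```text
time: 24.23
ee_pos: [0.5856, 0.061, 0.2019]
tool_rot: [-179.9, 1.1, 108.0]
contact_force: [-1.4, -1.3, 5.9]
finger_gap: 0.262
```

```bash
python3 st.py
```

```text
[0.5856 0.061  0.2019] [-179.9388    1.0864  107.9848] -3.053665922772412 [-1.4282 -1.3137  5.9143] [-0.0921  0.4262  0.2945] 0.26207070284208767 24.2333
```

Emit:
{"name": "arm_command", "arguments": {
  "rows": [
    [0,0,0.7,2.2,1],
    [0,0,0.7,2.2,1]
  ]
}}

```text
time: 24.4
ee_pos: [0.5856, 0.0611, 0.2019]
tool_rot: [180.0, 1.1, 103.6]
contact_force: [-1.9, -1.3, 4.7]
finger_gap: 0.263
```

```bash
python3 st.py
```

```text
[0.5856 0.0611 0.2019] [179.955    1.139  103.6345] -6.721704720541725 [-1.8627 -1.2888  4.6733] [-0.0748  0.477   0.2771] 0.2627628430748236 24.4
```

Emit:
{"name": "arm_command", "arguments": {
  "rows": [
    [0,0,0.7,2.2,1],
    [0,0,0.7,2.2,1]
  ]
}}

```text
time: 24.57
ee_pos: [0.5855, 0.0611, 0.2019]
tool_rot: [179.8, 1.2, 99.4]
contact_force: [-0.8, -1.2, 4.0]
finger_gap: 0.265
```

```bash
python3 st.py
```

```text
[0.5855 0.0611 0.2019] [179.8487   1.1911  99.3506] -10.344683459006927 [-0.7977 -1.2435  3.9956] [-0.1041  0.4596  0.5268] 0.26521995552697475 24.5667
```

The moment has risen to 0.53 N m, so this is the bottom. I'll nip it up gently.

Emit:
{"name": "arm_command", "arguments": {
  "rows": [
    [0,0,0.6,1.3,1]
  ]
}}

```text
time: 24.65
ee_pos: [0.5855, 0.0612, 0.2019]
tool_rot: [179.8, 1.2, 98.2]
contact_force: [-1.5, -1.3, 4.1]
finger_gap: 0.265
```

```bash
python3 st.py
```

```text
[0.5855 0.0612 0.2019] [179.8092   1.2291  98.1656] -11.375545819261333 [-1.5003 -1.3079  4.0814] [-0.103   0.4637  0.6019] 0.265461303920853 24.65
```

Emit:
{"name": "arm_command", "arguments": {
  "rows": [
    [0,0,0.6,0.6,1]
  ]
}}

```text
time: 24.73
ee_pos: [0.5855, 0.0613, 0.2018]
tool_rot: [179.8, 1.3, 97.7]
contact_force: [-1.5, -0.5, 5.5]
finger_gap: 0.263
```

```bash
python3 st.py
```

```text
[0.5855 0.0613 0.2018] [179.7835   1.2712  97.6922] -11.812901866845216 [-1.5466 -0.5454  5.5432] [-0.122   0.5654  0.6856] 0.2632096472910066 24.7333
```

Emit:
{"name": "arm_command", "arguments": {
  "rows": [
    [0,0,0.6,0.5,1]
  ]
}}

```text
time: 24.82
ee_pos: [0.5855, 0.0614, 0.2018]
tool_rot: [179.8, 1.3, 97.3]
contact_force: [-1.2, -1.3, 6.4]
finger_gap: 0.268
```

```bash
python3 st.py
```

```text
[0.5855 0.0614 0.2018] [179.7605   1.3098  97.3341] -12.15543795783347 [-1.2494 -1.3057  6.3811] [-0.1443  0.5915  0.7405] 0.26779888084699377 24.8167
```

Steady at about 0.74 N m. I'll hold for one row, then back off a quarter turn, allowing for wind-up and key play.

Emit:
{"name": "arm_command", "arguments": {
  "rows": [
    [0,0,0.6,0.2,1]
  ]
}}

```text
time: 24.9
ee_pos: [0.5855, 0.0613, 0.2019]
tool_rot: [179.7, 1.4, 97.3]
contact_force: [-2.7, -1.3, 5.9]
finger_gap: 0.262
```

```bash
python3 st.py
```

```text
[0.5855 0.0613 0.2019] [179.743    1.35    97.2792] -12.237384191335233 [-2.6822 -1.349   5.9146] [-0.1084  0.6109  0.6751] 0.26178131229413365 24.9
```

Emit:
{"name": "arm_command", "arguments": {
  "rows": [
    [0,0,0.8,-4,1],
    [0,0,0.8,-7,1],
    [0,0,1,-7,1],
    [0,0,1,-7,1],
    [0,0,1,-7,1],
    [0,0,1,-7,1],
    [0,0,1,-7,1],
    [0,0,1,-7,1],
    [0,0,1,-7,1],
    [0,0,1,-7,1],
    [0,0,1,-7,1],
    [0,0,1,-7,1],
    [0,0,1,-7,1],
    [0,0,1,-4,1],
    [0,0,1,0,1]
  ]
}}

```text
time: 26.15
ee_pos: [0.5858, 0.0609, 0.2022]
tool_rot: [-179.0, 0.3, -168.5]
contact_force: [-3.6, -2.4, 8.4]
finger_gap: 0.265
```

```bash
python3 st.py
```

```text
[0.5858 0.0609 0.2022] [-179.0444    0.344  -168.5295] 66.59460378670646 [-3.575  -2.4463  8.3626] [-0.1691  0.7526 -0.3   ] 0.2645516033719838 26.15
```

Emit:
{"name": "arm_command", "arguments": {
  "rows": [
    [0,0,0.8,-4,1],
    [0,0,0.8,-4,1],
    [0,0,0.5,-1.5,1],
    [0,0,0.3,0,1],
    [0,0,0.3,0,1]
  ]
}}

```text
time: 26.57
ee_pos: [0.5857, 0.0606, 0.2023]
tool_rot: [-179.3, 0.2, -159.5]
contact_force: [-1.4, -1.0, 4.9]
finger_gap: 0.261
```

```bash
python3 st.py
```

```text
[0.5857 0.0606 0.2023] [-179.2746    0.1963 -159.4589] 74.45589275976126 [-1.4333 -0.976   4.9347] [-0.0697  0.4711 -0.2836] 0.2606572294487564 26.5667
```

Emit:
{"name": "arm_command", "arguments": {
  "rows": [
    [0,0,0,0,-1],
    [0,0,0,0,-1],
    [0,0,0,0,-1],
    [0,0,0,0,-1],
    [0,0,0,0,-1],
    [0,0,0,0,-1]
  ]
}}

```text
time: 27.07
ee_pos: [0.5861, 0.0607, 0.1997]
tool_rot: [-179.3, 0.2, -159.5]
contact_force: [0.3, 0.0, -0.1]
finger_gap: 0.999
```

Emit:
{"name": "arm_command", "arguments": {
  "rows": [
    [0,0,-12,0,-1],
    [0,0,-20,0,-1],
    [0,0,-30,0,-1],
    [0,0,-20,0,-1],
    [0,0,-6,0,-1],
    [0,0,0,0,-1],
    [0,0,0,0,-1]
  ]
}}

```text
time: 27.65
ee_pos: [0.5849, 0.0624, 0.2935]
tool_rot: [-179.4, 0.2, -159.3]
contact_force: [-0.2, -0.6, -0.6]
finger_gap: 1.0
```

```bash
python3 st.py 0 0 0 pics/w14.png; python3 two.py 14
```

```text
[0.5849 0.0624 0.2935] [-179.4183    0.1719 -159.3307] 78.84740227789051 [-0.2013 -0.6013 -0.5757] [0.0432 0.0258 0.0352] 0.9999896322362711 27.65
[570.1595 151.0481 290.2813]
{'fx': 332.82235331811745, 'fy': 332.82235331811745, 'cx': 321.3464441426525, 'cy': 242.61558503586332, 'origin': array([0.5226, 0.0391, 0.4239]), 'attitude': array([164.489 ,   0.5894, 110.6742])}
[0.5848 0.0624 0.2932] [-179.4306    0.1366 -159.3222] tip est [0.5853 0.0616 0.2006] [-0.1969  0.1421  0.4248] [ 0.0665  0.0092 -0.0149] 27.7
```

View pics/w14.png

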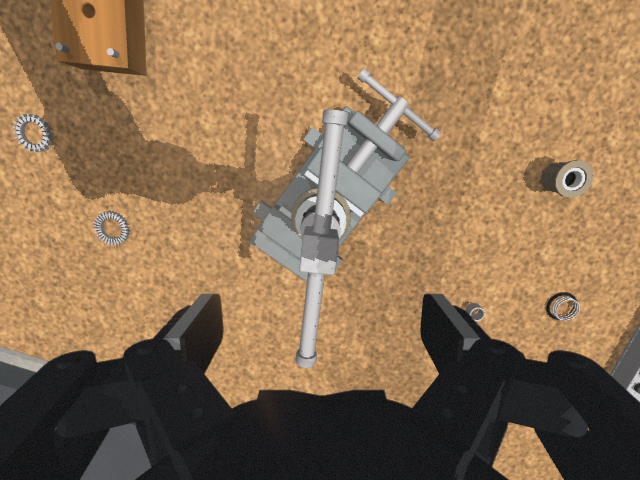

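View pics/z14.png

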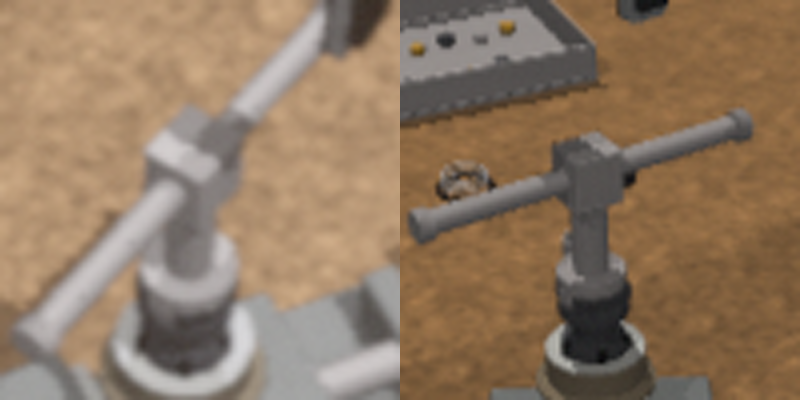

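View pics/d14.png

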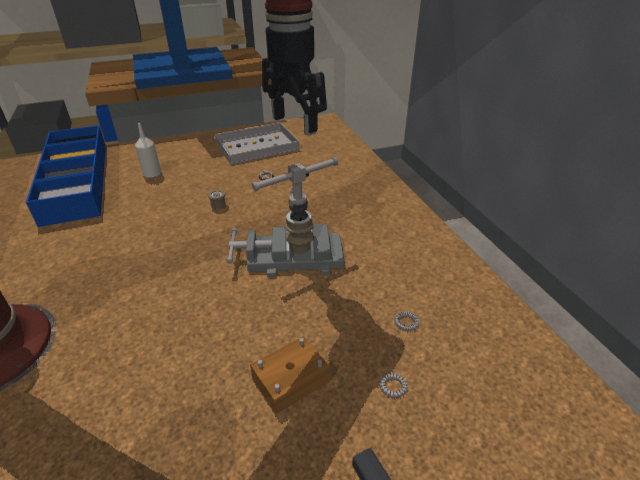

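```bash
python3 - <<'E'
from h import *
a=cv2.imread('pics/d14.png');b=cv2.imread('pics/side0.png')
for n,(x,y,w,h) in dict(ra=(390,308,32,26),rb=(378,370,34,30),fh=(205,185,26,28),sl=(258,168,18,14)).items():
    r=cv2.matchTemplate(a[y-6:y+h+6,x-6:x+w+6],b[y:y+h,x:x+w],cv2.TM_CCOEFF_NORMED);print(n,cv2.minMaxLoc(r)[1::2])
c=dict(robot.camera_model('wrist'))
p=onz(c,307,358,.201);q=onz(c,335,120,.201);d=q-p
print('driver yaw',np.degrees(np.arctan2(d[1],d[0])),'centre',(p+q)/2)
robot.finish_job(); print(robot.state()['time'])
E
```

```text
ra (0.997784435749054, (6, 6))
rb (0.8478978872299194, (6, 6))
fh (0.9985426068305969, (6, 6))
sl (0.42632442712783813, (6, 6))
driver yaw -165.83351791516517 centre [0.58621334 0.05920104 0.201     ]
the job is handed in; nothing more can be done
the job is handed in; nothing more can be done
```

The tap has been run to the bottom, nipped and backed off about a quarter turn. The driver is sitting upright in it, let go, and I've handed the job in. The last clock reading was 27.7 s of the 72 s allowed.

- **Running in:** I went half a turn forward and a quarter turn back. The next forward run went on to the bottom, with one regrip partway to stay inside the last joint's range.
- **Bottom and nip:** Running drag was about 0.3 N m. It rose to 0.53 N m when the tap bottomed, and I nipped it to about 0.7 N m. The highest reading was 0.74 N m, so the tap was not strained.
- **Final check:** The open gripper is clear above the driver with no contact force, and the key looks home in the slot. The ratchet rings and the freehub match the first picture. The arm now casts a shadow over one ring, so its match was weaker (0.85). The match for the sleeve was poor (0.43). I did not confirm the reason, but the gripper never went near it.

**Less certain:**
- **Back-off angle:** The gripper turned 103° back. After taking off wind-up and key play, I estimate the tap itself came back 79 to 85°, slightly short of a full quarter turn.
- **Tilt:** The tool leaned up to 8° while carrying the driver. I straightened it by pressing gently into the slot before turning the tap.

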